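Wedge the row of keys tight in the sloping clamp desk

TASK

The piano keys lie in a row in the sloping clamp desk, but the row is still loose. Draw the broad wooden wedge up out of its slotted holder and push it down, thin end first and sloped face towards the keys, into the gap between the sliding jaw and the end stop, square to the desk's face, until it jams and the row is locked tight. Press it home firmly by feel but do not crush the keys, let go so that it stays jammed by itself, and do not knock over the glue bottle.

Things in the scene. Friction and masses are not known exactly. Their poses are not given: they have to be found in the camera images.
- desk: Plywood clamp desk, fixed on the bench: board 210 mm up the slope, 205 mm wide; its face rises at 25 degrees to its far right side and is 66 mm up at its middle. Origin on the bench under its middle, x towards the high side, y across, z up. From its lower edge up: low fence, five keys lying crosswise, sliding jaw, gap, end stop.
- key_5: The uppermost of the five cream piano keys in the row, next to the jaw: loose, 154 x 22 x 14 mm, lying crosswise on the slope. Origin at the centre of its underside, x along its length, z off the desk's face.
- jaw: Sliding jaw, a light wooden block in the desk's tracks; moves only along the slope (about 3 N), on to the keys; starts 1 to 4 mm off them. 110 mm wide, 70 mm tall (z), on a foot 14 mm tall across the whole desk. Origin on the desk's face at the middle of its key-side face; x up the slope, y across, z square off the desk's face.
- jaw_lip (a point): Middle of the jaw's top edge on the gap side, 70 mm off the desk's face, 13.5 mm from its key-side face; axes as the jaw. From here (5 mm chamfer) the jaw's gap-side face slopes 1:4 into the gap, matching the wedge's sloped face, to 22 mm off the desk's face.
- end_stop: End stop, a wooden block 110 mm wide, 70 mm tall, clamped immovably in the tracks by two black knobs 88 mm either side; where along them differs by 4 mm between starts. Origin on the desk's face at the middle of its gap-side face, which is flat and square to the desk's face; x up the slope, y across, z square off the desk's face: 25 degrees from vertical.
- stop_lip (a point): Middle of the end stop's top edge on the gap side, 70 mm off the desk's face; axes as the end stop. From jaw_lip to stop_lip the gap is 12 to 20 mm wide at the start, 16 to 20 mm when the row is tight.
- wedge_holder: Plywood holder fixed on the bench, 66 x 128 mm, 50 mm high, with one upright tapered slot, 42 mm deep, that holds the wedge thin end down. Origin under its middle, x across the slot, y along the slot, z up.
- wedge: Broad wooden wedge, loose, 0.1 to 0.16 kg: 95 mm broad (y), 120 mm long (z), upright in the holder, 78 mm showing. Origin at the middle of its thin end, z towards the thick end. Flat face at x = +12.5 mm; opposite face slopes 1:4: thickness (x) 7 mm at the thin end, 25 mm at z = 72 mm; above that a straight head 25 mm thick, 48 mm long, to grip across x (y is too broad).
- wedge_center (a point): Centre of the wedge, 60 mm from either end, between the head's faces. Axes as the wedge. In the holder the flat face looks to the holder's +x; in the gap it goes against the end stop, the sloped face against the jaw.
- wedge_flat_face (a point): Middle of the wedge's flat face, 60 mm from either end, 12.5 mm along x from wedge_center. When the row is tight the thin end stands 36 to 62 mm below the lips. The wedge jams by friction; pressing it along its length with 12 to 16 N squeezes the row with about 8 to 20 N. If the gripper holds it a little off the end stop while driving, it goes slack on release; pressing on its top when free does not.
- glue_bottle: White nozzle bottle, loose, 34 mm across, 104 mm tall, standing behind the holder. Origin at the centre of its underside, z up.

How it is judged:
On the way, in this order (a step that is already met when the one before it is completed fails the run):
1. the wedge is drawn clear of the holder (z of wedge_center in the frame of wedge_holder above 0.115 m), for 0.1 s.
2. its thin end is in the gap, flat face towards the end stop, square to the desk (z of wedge_center in the frame of end_stop between 0.05 and 0.118 m and x of wedge_flat_face in the frame of end_stop between -0.012 and 0.004 m and angle between the z axis of wedge and the z axis of end_stop, either way round below 0.15 rad), for 0.1 s.
At the end, for the whole second after the job is handed in: The wedge stands in the gap by itself, released and at rest, thin end 25 mm or more below the lips, flat face within 4 mm of the end stop, within 20 mm of its middle and 0.1 rad of square; wedge against jaw, wedge against stop and jaw against the top key each press with over 6 N (x of wedge_flat_face in the frame of end_stop between -0.004 and 0.004 m and y of wedge_center in the frame of end_stop between -0.02 and 0.02 m and angle between the z axis of wedge and the z axis of end_stop, either way round below 0.1 rad and angle between the x axis of wedge and the x axis of end_stop, either way round below 0.1 rad and z of wedge_center in the frame of end_stop below 0.105 m and contact force between jaw and key_5 above 6 N and contact force between wedge and end_stop above 6 N and contact force between wedge and jaw above 6 N and linear speed of wedge below 0.01 m/s); the robot touches nothing.
It fails at once if the keys are crushed: the jaw presses the row with more than 60 N (contact force between jaw and key_5 above 60 N).
It fails at once if the glue bottle is knocked over (angle between glue_bottle's own z axis and vertical above 0.6 rad).
It also fails if it takes over 45 s, if anything falls off the work surface, if the arm or the gripper's body presses on something with over 40 N, if the wrist force passes 120 N, or if a joint passes its speed limit or range.

ROBOT

A 6-joint arm with a two-finger parallel gripper is mounted at the origin on a cart in front of the work surface, level with it; the furniture and walls round the work are solid. World frame = base frame: x ahead of the robot, y to its left, z up, the work surface at z = 0. Lengths are in m, angles in rad, forces in N, time in s.
With the tool pointing down it reaches from about 0.225 to 0.875 m from the base axis. Payload 3.4 kg.
Tool frame: the origin (TCP) lies midway between the tips of the shut fingers; the grasp point (between the pads) lies 19 mm behind it; z points along the fingers, y is the direction in which the jaws open and shut (so a half turn about z gives the same grasp; the last joint's range is limited). The gripper opens to 85 mm and grips with 20 to 120 N. Pads are 22 mm wide; open, the fingers measure 114 mm over their backs; the gripper's body (76 mm by 85 mm) begins 54 mm behind the grasp point. The pads swing forward as they close: fully open they stand 13 mm farther back than shut.
Start: joints at [-1.3, 0.276, 1.505, -0, 1.361, -0.121], TCP at [0.22, -0.531, 0.231] pointing down, gripper open.
Joint ranges: [-2.89, 2.89], [-0.75, 2.08], [0.22, 2.7], [-1.18, 4.32], [0.11, 2.71], [-2.7, 2.7]. Speed limits (rad/s): [2.57, 2.57, 3.14, 3.14, 3.14, 3.14].

INTERFACE

Orientations are given as a unit quaternion [w, x, y, z].
In Python, from rig import manip, optics, ticket gives the robot as it stands.
- The arm moves only by the shell command python3 -m pendant 'ROWS' [FORCE]. ROWS is JSON, a list of rows, each an object with "gripper": the finger opening in mm, from 0 to 85.4; "delta_pos": the shift along the tool's x, y, z in mm, a list of three; "spin": the turn about the tool's z in rad. A call has 1 to 20 rows; each row is the pose to reach, as a shift and turn from the pose commanded when the call began, along the tool's axes at that moment; what a row does not reach only later rows make up. A row lasts 1/10 s, in which the tool goes at most 50 mm and 8.59 degrees, less where a joint would pass 70% of its speed; a pose out of reach is approached as far as the arm can. A call with a gripper value outside its range is refused whole. The fingers move at their own pace and stop on an object; FORCE is the grip in N (left out, the last holds). Time passes only in rows, so rows that repeat a pose let the fingers close. It gives the time, the measured TCP pose, the force and the opening at its end, in the units of the state.
- manip.get_state(): the state, without advancing time (a new reading comes with each control period).
- optics.get_image(name): name is "scene" or "top" or "wrist"; returns the picture (400x640x3 uint8, blue, green, red); there is no depth.
- optics.camera_model(name): a dict with "fovy" (degrees; the focal length in pixels is half the picture's height over the tangent of half this angle, whatever the lens; pixels are square), "cx", "cy" (the principal point, pixels), "k1" (the pictures are not rectified: a ray, as slopes to the right and down, at radius r is drawn at 1 + k1 r^2 times it, then the intrinsics apply), "xyz" and "orientation" of the camera in the world. Camera axes: x right, y down, z forward; pixel columns grow to the right and rows downward; lengths in m; the calibration is good to about 2 mm. A picture is of the moment at which its call begins: read the wrist's pose just before it. camera_model takes no time and is no camera call; for the wrist camera it gives the pose at the moment of the call.
- ticket.sign_off(): hands the job in, once; it reports no verdict.
The state is a dict: "clock": time; "qpos": joint angles; "qd": joint speeds; "effort": joint torques, N m; "position": TCP position; "ee_rot": TCP orientation; "contact_force": force on the tool from outside, world axes, zero at the start; "moment": the same for the moment, N m; "width": finger opening in m.
Only numpy, scipy, OpenCV 4.12 (cv2) and the standard library are available. Lean on these libraries where they do the work, as an engineer would, in place of code of your own. Each camera call takes 0.05 s, during which the arm holds its last target.

## Working session

There is one attempt and no reset: what is moved stays moved. The work goes in short steps, Python scripts to look and compute and a shell command to move; the robot and the scene stay as the last step left them, time stands still between calls to the robot, and variables do not carry over. Pictures are saved under pics/ and viewed, and the job is handed in when it is done.

```bash
mkdir -p pics; ls
python3 - <<'E'
from rig import manip, optics
import cv2
print(manip.get_state())
for n in ["scene","top","wrist"]:
    m=optics.camera_model(n);print(n,m)
    cv2.imwrite(f"pics/{n}0.png",optics.get_image(n))
E
```

```text
pics
{'clock': 0.0, 'qpos': array([-1.29999439e+00,  2.76571740e-01,  1.50615321e+00, -1.41096654e-05,
        1.36066764e+00, -1.20977954e-01]), 'qd': array([-4.92932385e-04, -1.35903429e-03,  2.39504122e-06, -5.71334485e-04,
       -3.01167936e-04, -7.11943568e-04]), 'effort': array([-2.25716161e-03, -4.16781485e+01, -2.45810974e+01, -4.86821591e-04,
        1.11464443e-02, -2.41186314e-06]), 'position': array([ 0.21941381, -0.53091749,  0.23044496]), 'ee_rot': array([-8.96927456e-04,  9.80874155e-01,  1.94640908e-01, -7.42343212e-05]), 'contact_force': array([-0.07956781,  0.60812339, -0.02585309]), 'moment': array([ 0.04191343,  0.02822543, -0.07626977]), 'width': 0.08524078601399311}
scene {'fovy': 56.48928425318, 'cx': 313.0917212953343, 'cy': 202.35335992574323, 'k1': -0.04532692043225146, 'xyz': array([0.0046689 , 0.53089804, 0.57706225]), 'orientation': array([ 0.18861914, -0.3562589 ,  0.80954864, -0.42677092])}
top {'fovy': 49.95469328427612, 'cx': 316.00961435417264, 'cy': 202.9300770755371, 'k1': -0.04479211497151393, 'xyz': array([0.30704631, 0.02399403, 0.95203605]), 'orientation': array([-0.08194891,  0.73777114, -0.66604149,  0.07325885])}
wrist {'fovy': 65.79411672146995, 'cx': 315.0419663842355, 'cy': 196.99561502269313, 'k1': -0.03906852785755306, 'xyz': array([ 0.29720625, -0.49895626,  0.3743707 ]), 'orientation': array([ 0.13593107,  0.82032001, -0.5479429 , -0.09141338])}
```

View pics/scene0.png

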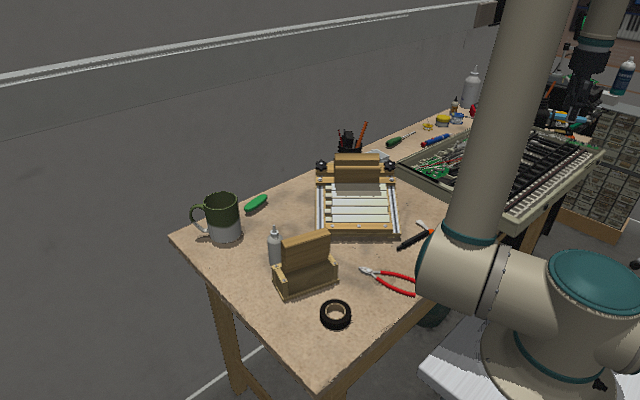

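View pics/top0.png

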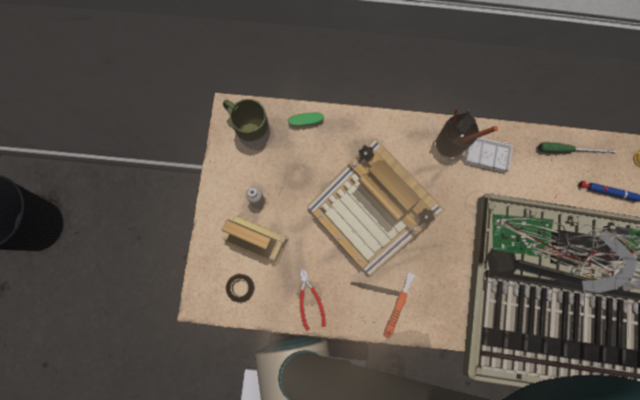

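View pics/wrist0.png

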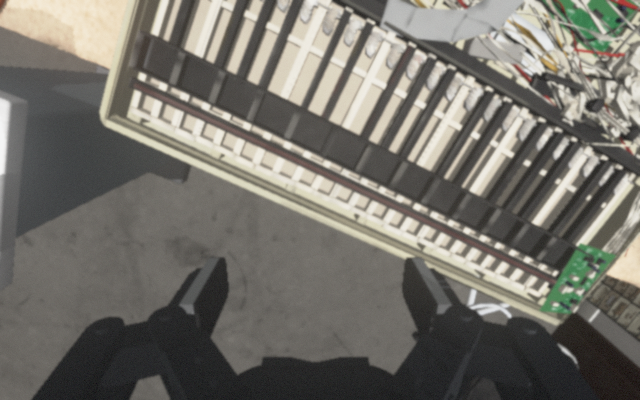

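```bash
cat > h.py <<'E'
import numpy as np, cv2
from scipy.spatial.transform import Rotation as R
from rig import manip, optics
def q2R(q): return R.from_quat([q[1],q[2],q[3],q[0]]).as_matrix()
def ray(m,u,v):
    f=200/np.tan(np.radians(m["fovy"])/2)
    K=np.array([[f,0,m["cx"]],[0,f,m["cy"]],[0,0,1.]])
    p=cv2.undistortPoints(np.array([[[u,v]]],float),K,np.array([m["k1"],0,0,0.]))[0,0]
    d=q2R(m["orientation"])@np.array([p[0],p[1],1]); return np.array(m["xyz"]),d/np.linalg.norm(d)
def onz(m,u,v,z):
    o,d=ray(m,u,v); return o+d*(z-o[2])/d[2]
def tri(rs):
    A=np.zeros((3,3));b=np.zeros(3)
    for o,d in rs:
        P=np.eye(3)-np.outer(d,d);A+=P;b+=P@o
    x=np.linalg.solve(A,b)
    return x,[np.linalg.norm((np.eye(3)-np.outer(d,d))@(x-o)) for o,d in rs]
def proj(m,X):
    f=200/np.tan(np.radians(m["fovy"])/2)
    p=q2R(m["orientation"]).T@(np.asarray(X)-m["xyz"]);a,b=p[0]/p[2],p[1]/p[2];k=1+m["k1"]*(a*a+b*b)
    return np.array([m["cx"]+f*a*k,m["cy"]+f*b*k])
def crop(img,x0,y0,w,h,s,name):
    c=cv2.resize(img[y0:y0+h,x0:x0+w],None,fx=s,fy=s,interpolation=cv2.INTER_CUBIC)
    step=10
    for i in range(0,w,step):
        cv2.line(c,(i*s,0),(i*s,6),(0,0,255),1)
        if i%20==0: cv2.putText(c,str(x0+i),(i*s,18),0,.35,(0,0,255),1)
    for j in range(0,h,step):
        cv2.line(c,(0,j*s),(6,j*s),(0,0,255),1)
        if j%20==0: cv2.putText(c,str(y0+j),(8,j*s+4),0,.35,(0,0,255),1)
    cv2.imwrite(name,c)
E
python3 - <<'E'
from h import *
t=cv2.imread("pics/top0.png");s=cv2.imread("pics/scene0.png")
crop(t,300,135,150,145,4,"pics/t_desk.png")
crop(t,215,180,80,85,7,"pics/t_hold.png")
crop(s,305,140,110,105,5,"pics/s_desk.png")
crop(s,260,215,85,90,6,"pics/s_hold.png")
E
```

```text
(no output)
```

View pics/t_desk.png

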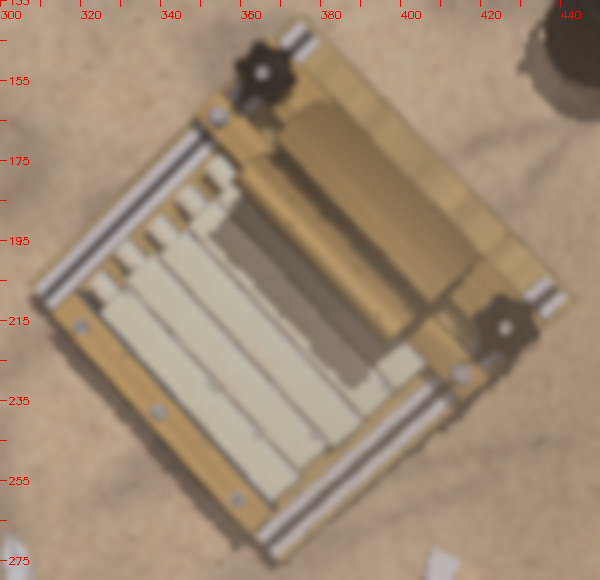

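View pics/t_hold.png

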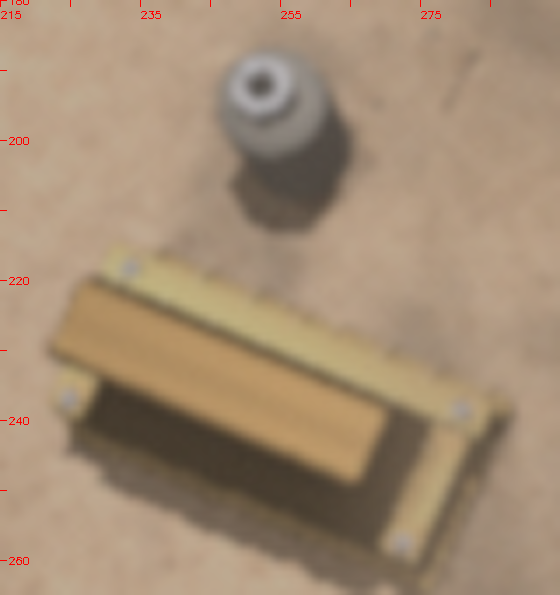

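View pics/s_desk.png

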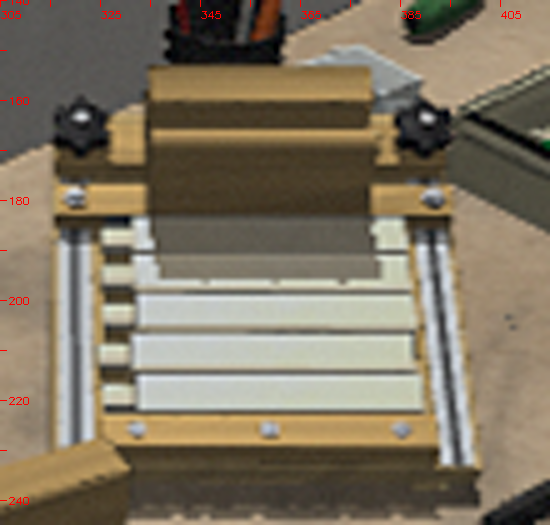

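View pics/s_hold.png

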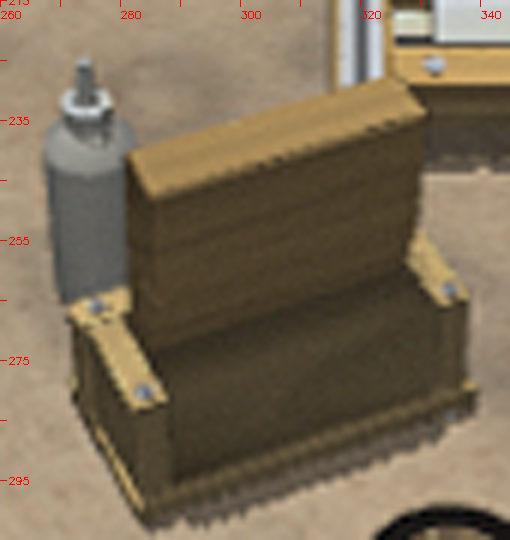

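Run:
```python
from h import *
np.set_printoptions(precision=4,suppress=True)
T=optics.camera_model("top");S=optics.camera_model("scene")
print("wedge top corners z=.128")
c=[onz(T,u,v,.128) for u,v in [(228,219.8),(222,230.3),(265,249),(270,238.5)]]
for p in c: print(p)
print("mean",np.mean(c,0),"len",np.linalg.norm(c[0]-c[3]),np.linalg.norm(c[1]-c[2]),"w",np.linalg.norm(c[0]-c[1]),np.linalg.norm(c[2]-c[3]))
# scene corners
for (a,b) in [((222,230.3),(284,248)),((228,219.8),(280,240.5)),((265,249),(329.5,234)),((270,238.5),(324,228))]:
    print(tri([ray(T,*a),ray(S,*b)]))
print("holder top screws z~.05")
for n,(a,b) in dict(bl=((232,218.2),(275,266)),fl=((223.5,237),(282.5,280.3)),br=((279.7,238.6),None),fr=((271.2,257.5),(333,263))).items():
    print(n,onz(T,*a,.05), tri([ray(T,*a),ray(S,*b)]) if b else "")
print("bottle nozzle",onz(T,251.5,192,.104),"shoulder?")
print("desk screws / knobs")
for n,(a,b) in dict(f1=((319.5,216.5),(330.5,226)),f2=((338.5,238),(356.5,226)),f3=((358.5,259.7),(383,226)),j1=((353.5,164),(317.5,179.5)),j2=((414.5,228.5),(389,179.5)),k1=((364.5,153),(319,163.5)),k2=((426,217),(387.5,163.5))).items():
    print(n,*tri([ray(T,*a),ray(S,*b)]))
```

```text
wedge top corners z=.128
[0.4394 0.2113 0.128 ]
[0.4177 0.2199 0.128 ]
[0.3902 0.132  0.128 ]
[0.4114 0.125  0.128 ]
mean [0.4147 0.1721 0.128 ] len 0.09078075806796522 0.09211396650915228 w 0.023389494634104682 0.02230768849090293
(array([0.4195, 0.2222, 0.1234]), [np.float64(0.0016486147609767181), np.float64(0.0016486147609766945)])
(array([0.4417, 0.2138, 0.1227]), [np.float64(0.0018477540090295402), np.float64(0.0018477540090294558)])
(array([0.3916, 0.1333, 0.1243]), [np.float64(0.0013307779426876686), np.float64(0.0013307779426876365)])
(array([0.4134, 0.1266, 0.1226]), [np.float64(0.0016288371538634818), np.float64(0.0016288371538636338)])
holder top screws z~.05
bl [0.4563 0.221  0.05  ] (array([0.4565, 0.2211, 0.0514]), [np.float64(0.0006061589364140525), np.float64(0.0006061589364140532)])
fl [0.4142 0.2332 0.05  ] (array([0.4152, 0.2339, 0.0512]), [np.float64(0.0014403364860001541), np.float64(0.0014403364860002574)])
br [0.4231 0.1141 0.05  ] 
fr [0.3817 0.127  0.05  ] (array([0.3833, 0.1282, 0.0508]), [np.float64(0.002034047213075375), np.float64(0.0020340472130752794)])
bottle nozzle [0.5052 0.1774 0.104 ] shoulder?
desk screws / knobs
f1 [0.4827 0.0365 0.0399] [np.float64(0.0021437781111369697), np.float64(0.002143778111137029)]
f2 [ 0.4408 -0.0083  0.0402] [np.float64(0.0027721419039992306), np.float64(0.00277214190399927)]
f3 [ 0.3992 -0.0547  0.0396] [np.float64(0.002845618494869118), np.float64(0.0028456184948690995)]
j1 [ 0.5912 -0.0234  0.0941] [np.float64(0.00263608719067493), np.float64(0.002636087190675019)]
j2 [ 0.4686 -0.1574  0.0941] [np.float64(0.0035717913057793415), np.float64(0.003571791305779527)]
k1 [ 0.6058 -0.0418  0.1272] [np.float64(0.002550292847777241), np.float64(0.0025502928477773457)]
k2 [ 0.4881 -0.1714  0.1268] [np.float64(0.004173779140888293), np.float64(0.004173779140888326)]
```

```bash
cat >> h.py <<'E'
def to(target,yaz):
    "delta rows from commanded~measured pose to target xyz with tool y at azimuth yaz(deg)"
    s=manip.get_state();M=q2R(s["ee_rot"]);d=M.T@(np.asarray(target)-s["position"])
    cur=np.degrees(np.arctan2(M[1,1],M[0,1])); a=(yaz-cur+180)%360-180
    print("pos",s["position"].round(4),"yaz",round(cur,2),"F",s["contact_force"].round(2),"w",round(s["width"]*1e3,1),"t",round(s["clock"],2))
    print("delta mm",(d*1e3).round(1),"spin",round(-np.radians(a),3),"q",s["qpos"].round(2))
E
python3 - <<'E'
from h import *
to([.416,.173,.25],-17.5)
E
```

```text
pos [ 0.2195 -0.5311  0.2307] yaz -67.55 F [-0.42 -0.12 -0.65] w 85.3 t 0.15
delta mm [ 450.5 -575.7  -18.5] spin -0.874 q [-1.3   0.28  1.51  0.    1.36 -0.12]
```

```bash
python3 -m pendant '[{"gripper":60,"delta_pos":[0,0,-20],"spin":0},{"gripper":60,"delta_pos":[450,-575,-20],"spin":-0.874},{"gripper":60,"delta_pos":[450,-575,-20],"spin":-0.874},{"gripper":60,"delta_pos":[450,-575,-20],"spin":-0.874},{"gripper":60,"delta_pos":[450,-575,-20],"spin":-0.874},{"gripper":60,"delta_pos":[450,-575,-20],"spin":-0.874},{"gripper":60,"delta_pos":[450,-575,-20],"spin":-0.874},{"gripper":60,"delta_pos":[450,-575,-20],"spin":-0.874},{"gripper":60,"delta_pos":[450,-575,-20],"spin":-0.874},{"gripper":60,"delta_pos":[450,-575,-20],"spin":-0.874},{"gripper":60,"delta_pos":[450,-575,-20],"spin":-0.874},{"gripper":60,"delta_pos":[450,-575,-20],"spin":-0.874},{"gripper":60,"delta_pos":[450,-575,-20],"spin":-0.874},{"gripper":60,"delta_pos":[450,-575,-20],"spin":-0.874},{"gripper":60,"delta_pos":[450,-575,-20],"spin":-0.874},{"gripper":60,"delta_pos":[450,-575,-20],"spin":-0.874},{"gripper":60,"delta_pos":[450,-575,-20],"spin":-0.874},{"gripper":60,"delta_pos":[450,-575,-20],"spin":-0.874},{"gripper":60,"delta_pos":[450,-575,-20],"spin":-0.874}]'
python3 - <<'E'
from h import *
to([.416,.173,.25],-17.5)
print(optics.camera_model("wrist"))
cv2.imwrite("pics/w1.png",optics.get_image("wrist"))
E
```

```text
clock: 2.05
position: [0.4154, 0.1709, 0.251]
ee_rot: [0.0, 0.807, 0.591, -0.001]
contact_force: [-0.1, -0.2, 0.8]
width: 0.0597
pos [0.4154 0.1709 0.251 ] yaz -17.51 F [-0.12 -0.22  0.77] w 59.7 t 2.05
delta mm [ 2.2 -0.   1. ] spin -0.0 q [ 0.24  0.07  1.71 -0.    1.36  0.54]
{'fovy': 65.79411672146995, 'cx': 315.0419663842355, 'cy': 196.99561502269313, 'k1': -0.03906852785755306, 'xyz': array([0.44132223, 0.25081253, 0.39476958]), 'orientation': array([ 0.16271126,  0.97493542, -0.14963496, -0.02520635])}
```

View pics/w1.png

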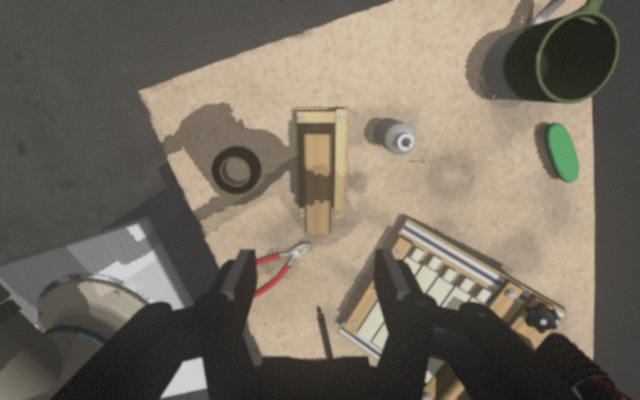

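Run:
```python
from h import *
m=optics.camera_model("wrist")
print("tcp",proj(m,manip.get_state()["position"]))
im=cv2.imread("pics/w1.png");crop(im,280,95,80,150,5,"pics/w1c.png")
import numpy as np
x=np.array([np.cos(np.radians(-17.5)),np.sin(np.radians(-17.5))]);y=np.array([-x[1],x[0]])
for a in(-12.5,12.5):
  for b in(-47.5,47.5):
    p=np.array([.416,.173])+x*a/1e3+y*b/1e3; print(a,b,proj(m,[*p,.128]))
```

```text
tcp [313.72850373 259.09062959]
-12.5 -47.5 [300.99173397 234.27937123]
-12.5 47.5 [299.37212427 133.36738791]
12.5 -47.5 [327.23105517 234.28328034]
12.5 47.5 [328.64768902 133.36804863]
```

View pics/w1c.png

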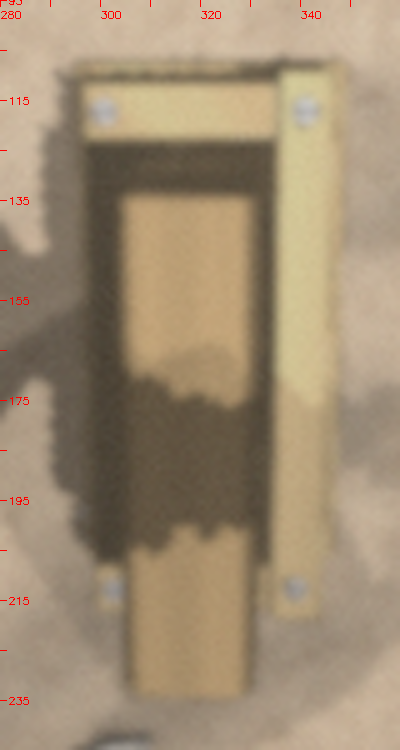

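Run:
```python
from h import *
im=cv2.imread("pics/w1.png")[95:245,285:350].astype(float)
im=np.clip(255*(im/110)**.6,0,255).astype(np.uint8)
s=cv2.imread("pics/scene0.png")[225:305,265:345].astype(float)
s=np.clip(255*(s/120)**.6,0,255).astype(np.uint8)
a=cv2.resize(im,None,fx=4,fy=4,interpolation=2);b=cv2.resize(s,None,fx=6,fy=6,interpolation=2)
c=np.zeros((600,a.shape[1]+b.shape[1],3),np.uint8);c[:a.shape[0],:a.shape[1]]=a;c[:b.shape[0],a.shape[1]:]=b
cv2.imwrite("pics/enh.png",c)
```

```text
(no output)
```

View pics/enh.png

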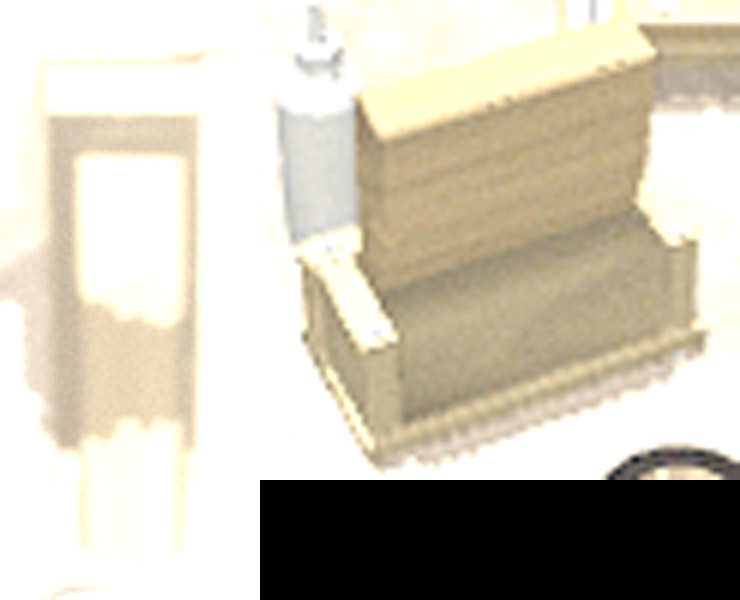

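```bash
python3 - <<'E'
from h import *
to([.418,.1722,.096],-17.5)
E
python3 -m pendant '[{"gripper":55,"delta_pos":[2,2,0],"spin":0},{"gripper":55,"delta_pos":[2,2,50],"spin":0},{"gripper":55,"delta_pos":[2,2,85],"spin":0},{"gripper":55,"delta_pos":[2,2,120],"spin":0},{"gripper":55,"delta_pos":[2,2,155],"spin":0},{"gripper":55,"delta_pos":[2,2,155],"spin":0}]' 40
python3 - <<'E'
from h import *
cv2.imwrite("pics/w2.png",optics.get_image("wrist"))
cv2.imwrite("pics/s2.png",optics.get_image("scene"))
E
```

```text
pos [0.4155 0.1707 0.2512] yaz -17.56 F [-1.25  0.5   0.27] w 60.1 t 2.1
delta mm [  2.4   2.  155.2] spin -0.001 q [ 0.24  0.07  1.71 -0.    1.36  0.54]
clock: 2.7
position: [0.4149, 0.1713, 0.0929]
ee_rot: [-0.002, 0.807, 0.591, -0.004]
contact_force: [-0.8, 0.1, -0.4]
width: 0.055
```

View pics/w2.png

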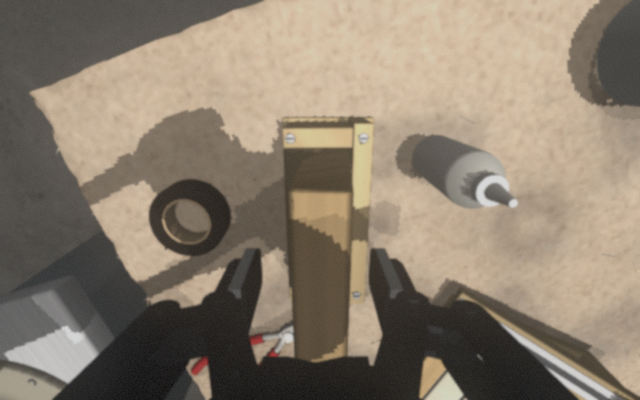

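View pics/s2.png

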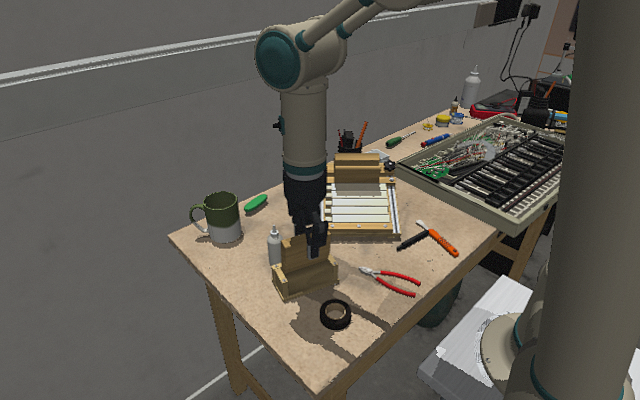

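```bash
python3 -m pendant '[{"gripper":45,"delta_pos":[0,2,0],"spin":0},{"gripper":20,"delta_pos":[0,2,0],"spin":0},{"gripper":20,"delta_pos":[0,2,0],"spin":0},{"gripper":20,"delta_pos":[0,2,0],"spin":0},{"gripper":20,"delta_pos":[0,2,0],"spin":0},{"gripper":20,"delta_pos":[0,2,0],"spin":0}]' 60
python3 -m pendant '[{"gripper":20,"delta_pos":[0,0,-10],"spin":0},{"gripper":20,"delta_pos":[0,0,-40],"spin":0},{"gripper":20,"delta_pos":[0,0,-80],"spin":0},{"gripper":20,"delta_pos":[0,0,-130],"spin":0},{"gripper":20,"delta_pos":[0,0,-170],"spin":0},{"gripper":20,"delta_pos":[0,0,-170],"spin":0},{"gripper":20,"delta_pos":[0,0,-170],"spin":0}]' 60
python3 - <<'E'
from h import *
to([.418,.1722,.096],-17.5)
print(optics.camera_model("wrist"))
cv2.imwrite("pics/w3.png",optics.get_image("wrist"))
cv2.imwrite("pics/s3.png",optics.get_image("scene"))
cv2.imwrite("pics/t3.png",optics.get_image("top"))
im=cv2.imread("pics/s3.png");crop(im,250,140,110,130,5,"pics/s3c.png")
E
```

```text
clock: 3.4
position: [0.4227, 0.1728, 0.0983]
ee_rot: [0.001, 0.806, 0.592, 0.003]
contact_force: [0.3, -1.5, 7.0]
width: 0.0241
clock: 4.1
position: [0.42, 0.1726, 0.2672]
ee_rot: [0.0, 0.806, 0.592, 0.001]
contact_force: [-0.3, 0.0, -1.8]
width: 0.0241
pos [0.42   0.1726 0.2672] yaz -17.47 F [-0.26  0.   -1.77] w 24.1 t 4.1
delta mm [ -1.1  -2.  171.2] spin 0.001 q [0.24 0.07 1.68 0.   1.39 0.54]
{'fovy': 65.79411672146995, 'cx': 315.0419663842355, 'cy': 196.99561502269313, 'k1': -0.03906852785755306, 'xyz': array([0.4455432 , 0.25236452, 0.41105933]), 'orientation': array([ 0.16187383,  0.97513946, -0.14938746, -0.02415131])}
```

View pics/w3.png

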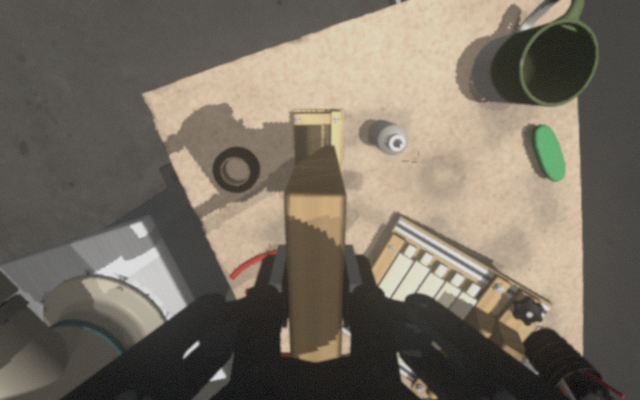

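View pics/s3c.png

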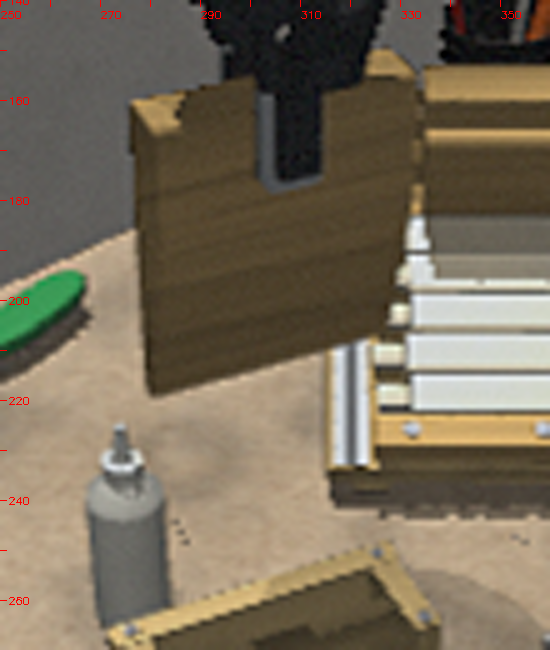

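Run:
```python
from h import *
im=cv2.imread("pics/t3.png");crop(im,345,150,85,85,9,"pics/t3c.png")
im=cv2.imread("pics/scene0.png");crop(im,325,145,65,45,12,"pics/s0c.png")
```

```text
(no output)
```

View pics/t3c.png

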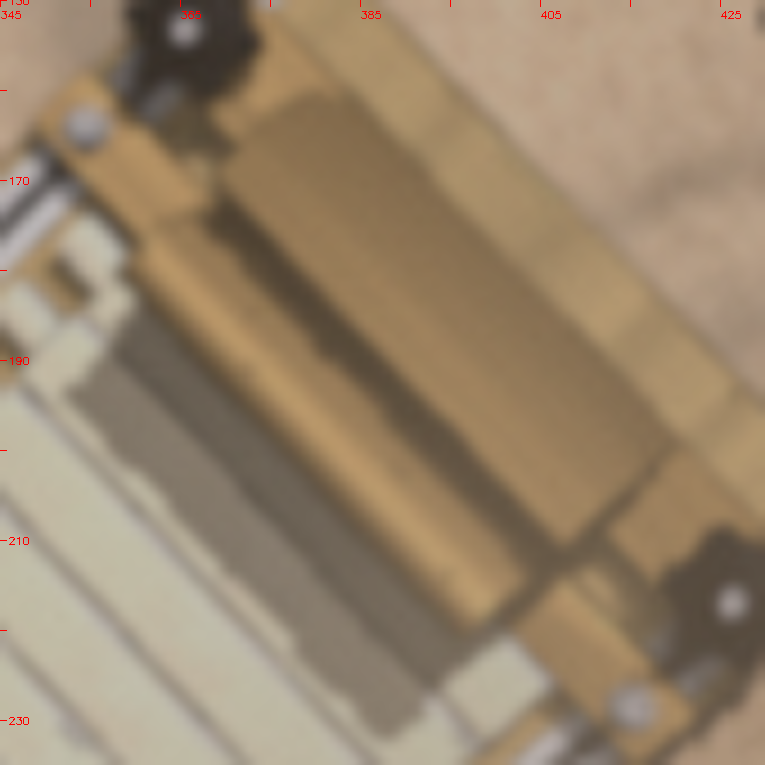

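View pics/s0c.png

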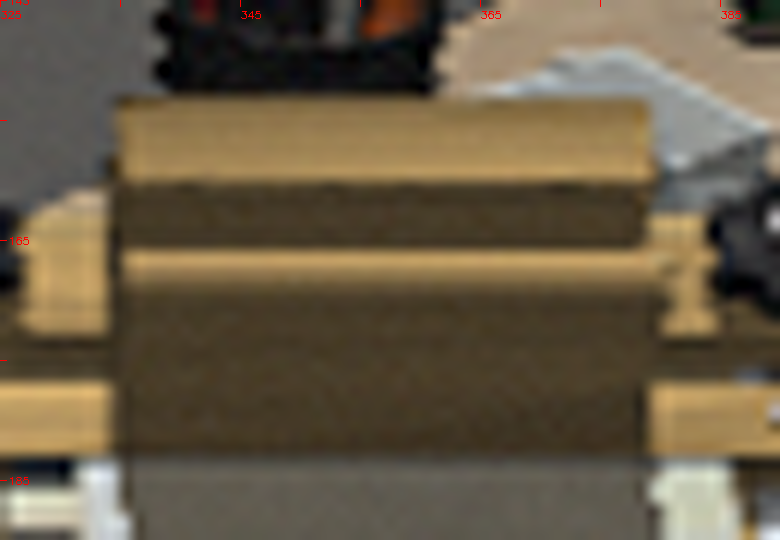

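Run:
```python
from h import *
np.set_printoptions(precision=4,suppress=True)
T=optics.camera_model("top");S=optics.camera_model("scene")
r={}
for n,a,b in [("s+",(369.8,169.8),(334.8,160.2)),("s-",(407.5,211.5),(378.8,160.2)),("jg+",(368,174.5),(335,165.9)),("jg-",(403.5,213.5),(379.5,165.9)),("jk+",(360.3,177),(335,169)),("jk-",(398.5,219.5),(379.5,169))]:
    x,e=tri([ray(T,*a),ray(S,*b)]);r[n]=x;print(n,x,e[0])
d=r["s+"]-r["s-"];print("stop len",np.linalg.norm(d),np.degrees(np.arctan2(d[1],d[0])))
az=np.radians(-42.4);c,s=np.cos(np.radians(25)),np.sin(np.radians(25))
X=np.array([np.cos(az)*c,np.sin(az)*c,s]);Y=np.array([-np.sin(az),np.cos(az),0]);Z=np.cross(X,Y)
f=[np.array(v) for v in([.4827,.0365,.0399],[.4408,-.0083,.0402],[.3992,-.0547,.0396],[.5912,-.0234,.0941],[.4686,-.1574,.0941],[.6058,-.0418,.1272],[.4881,-.1714,.1268])]
o=np.array([.4408,-.0083,.0402])
for p in f+list(r.values()):
    q=p-o;print(np.array([q@X,q@Y,q@Z])*1e3)
```

```text
s+ [ 0.5637 -0.0536  0.1491] 0.001540154527910518
s- [ 0.4885 -0.1309  0.1508] 0.00237103420514194
jg+ [ 0.5588 -0.0514  0.1359] 0.0026289033841596517
jg- [ 0.4846 -0.127   0.1386] 6.811865247094224e-05
jk+ [ 0.5495 -0.0382  0.1368] 0.00014320175076012632
jk- [ 0.4738 -0.1171  0.1377] 0.0021579638245849435
stop len 0.1078159946235681 45.79564474592665
[ 0.5371 61.3361 -0.5815]
[0. 0. 0.]
[  0.2611 -62.3153  -0.7838]
[132.665   90.2644  -2.3906]
[132.5036 -91.3581  -2.3154]
[167.6697  86.5216  17.8082]
[167.9297 -88.5476  17.2456]
[155.9585  49.426   47.4836]
[153.5991 -58.3232  50.4556]
[145.7206  47.7133  37.594 ]
[143.4264 -58.1187  41.656 ]
[131.8377  51.2206  45.0587]
[129.7602 -58.093   47.1097]
```

Run:
```python
from h import *
to([.465,-.158,.285],-42.4)
```

```text
pos [0.4188 0.1722 0.2645] yaz -17.48 F [ 0.98  0.11 -1.12] w 24.0 t 4.25
delta mm [-301.1  143.1  -20.3] spin 0.435 q [0.24 0.07 1.68 0.   1.39 0.54]
```

```bash
python3 -m pendant '[{"gripper":20,"delta_pos":[0,0,-20],"spin":0},{"gripper":20,"delta_pos":[-301,143,-20],"spin":0.435},{"gripper":20,"delta_pos":[-301,143,-20],"spin":0.435},{"gripper":20,"delta_pos":[-301,143,-20],"spin":0.435},{"gripper":20,"delta_pos":[-301,143,-20],"spin":0.435},{"gripper":20,"delta_pos":[-301,143,-20],"spin":0.435},{"gripper":20,"delta_pos":[-301,143,-20],"spin":0.435},{"gripper":20,"delta_pos":[-301,143,-20],"spin":0.435},{"gripper":20,"delta_pos":[-301,143,-20],"spin":0.435},{"gripper":20,"delta_pos":[-301,143,-20],"spin":0.435},{"gripper":20,"delta_pos":[-301,143,-20],"spin":0.435}]'
python3 - <<'E'
from h import *
import json
to([.465,-.158,.285],-42.4)
m=optics.camera_model("wrist");print(m);json.dump({k:np.asarray(v).tolist() for k,v in m.items()},open("m4.json","w"))
cv2.imwrite("pics/w4.png",optics.get_image("wrist"))
E
```

```text
clock: 5.35
position: [0.4656, -0.1563, 0.2852]
ee_rot: [-0.001, 0.915, 0.404, -0.001]
contact_force: [-0.0, 0.3, -2.7]
width: 0.0243
pos [ 0.4656 -0.1563  0.2852] yaz -42.36 F [-0.04  0.31 -2.66] w 24.3 t 5.35
delta mm [-1.7  0.7  0.2] spin 0.001 q [-0.47  0.12  1.57  0.    1.45  0.27]
{'fovy': 65.79411672146995, 'cx': 315.0419663842355, 'cy': 196.99561502269313, 'k1': -0.03906852785755306, 'xyz': array([ 0.52282741, -0.09459895,  0.42904267]), 'orientation': array([ 0.15257357,  0.9200663 , -0.35573605, -0.06042495])}
```

View pics/w4.png

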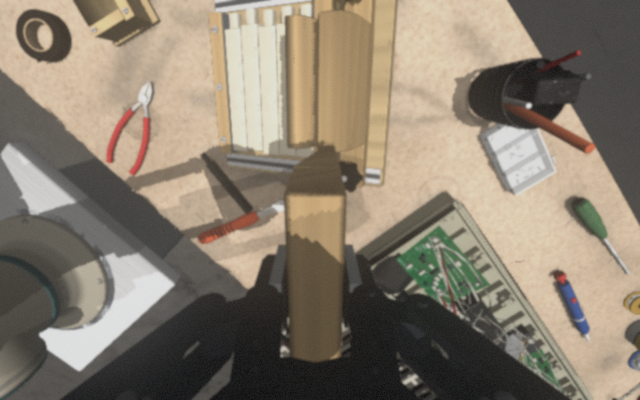

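Run:
```python
from h import *
im=cv2.imread("pics/w4.png");crop(im,270,0,115,160,5,"pics/w4c.png")
m=optics.camera_model("wrist")
for p in [[.5637,-.0536,.1525],[.4885,-.1309,.1525]]: print(proj(m,p))
```

```text
[319.20537979  16.40280586]
[314.65950022 150.19937289]
```

View pics/w4c.png

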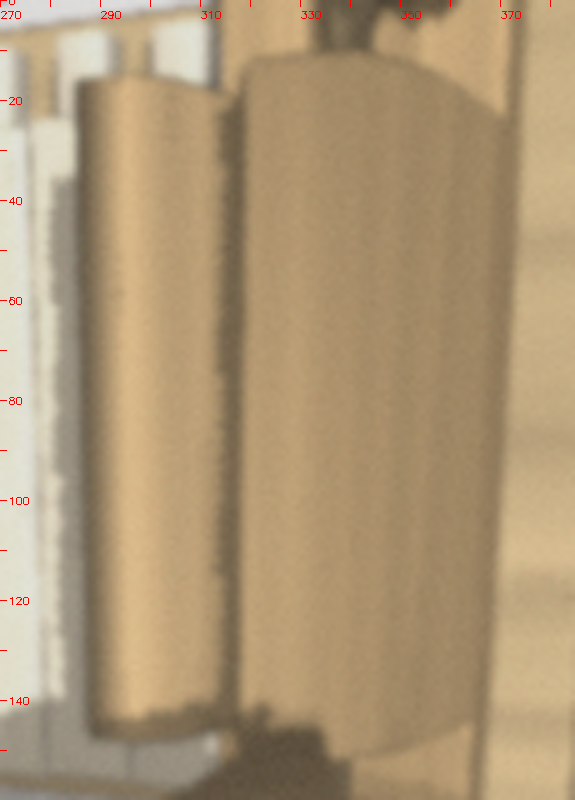

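Run:
```python
from h import *
np.set_printoptions(precision=4,suppress=True)
import json;m=json.load(open("m4.json"));T=optics.camera_model("top");S=optics.camera_model("scene")
for z in (.150,.1525,.155):
  a=onz(m,318.6,14.5,z);b=onz(m,316.4,147,z);d=a-b
  print(z,a,b,(a+b)/2,np.linalg.norm(d),np.degrees(np.arctan2(d[1],d[0])))
for n,t,s,w in [("s+",(369.8,169.8),(334.8,160.2),(318.6,14.5)),("s-",(407.5,211.5),(378.8,160.2),(316.4,147)),("jk+",(360.3,177),(335,169),(285.5,16)),("jk-",(398.5,219.5),(379.5,169),(288,147))]:
  print(n,*tri([ray(T,*t),ray(S,*s),ray(m,*w)]))
```

```text
0.15 [ 0.5644 -0.0521  0.15  ] [ 0.4911 -0.1302  0.15  ] [ 0.5277 -0.0911  0.15  ] 0.10707884710270239 46.826434838580944
0.1525 [ 0.564  -0.0525  0.1525] [ 0.4914 -0.1299  0.1525] [ 0.5277 -0.0912  0.1525] 0.1061195059443408 46.82643483858096
0.155 [ 0.5636 -0.0529  0.155 ] [ 0.4917 -0.1296  0.155 ] [ 0.5276 -0.0912  0.155 ] 0.10516016478597921 46.826434838580944
s+ [ 0.5637 -0.0529  0.1496] [np.float64(0.00209885468728412), np.float64(0.0010202090877716168), np.float64(0.0010935789743487774)]
s- [ 0.4897 -0.131   0.1499] [np.float64(0.0031846806814768173), np.float64(0.0016836635723156013), np.float64(0.0016199081875076635)]
jk+ [ 0.5463 -0.0351  0.1407] [np.float64(0.0033708522620149563), np.float64(0.00128133997900727), np.float64(0.0026698035207355195)]
jk- [ 0.4717 -0.1148  0.1404] [np.float64(0.0030078186661875845), np.float64(0.0025242541641518606), np.float64(0.001856170583068142)]
```

Run:
```python
from h import *
to([.5145,-.0802,.265],-42.8)
```

```text
pos [ 0.4658 -0.1561  0.2856] yaz -42.32 F [ 0.56 -0.32 -1.17] w 24.0 t 5.4
delta mm [ 88.9 -15.1  20.7] spin 0.008 q [-0.47  0.12  1.57  0.    1.45  0.27]
```

```bash
python3 -m pendant '[{"gripper":20,"delta_pos":[45,-8,0],"spin":0.008},{"gripper":20,"delta_pos":[89,-15,10],"spin":0.008},{"gripper":20,"delta_pos":[89,-15,20],"spin":0.008},{"gripper":20,"delta_pos":[89,-15,20],"spin":0.008},{"gripper":20,"delta_pos":[89,-15,20],"spin":0.008}]'
python3 - <<'E'
from h import *
to([.5145,-.0802,.265],-42.8)
cv2.imwrite("pics/w5.png",optics.get_image("wrist"))
cv2.imwrite("pics/s5.png",optics.get_image("scene"))
im=cv2.imread("pics/s5.png");crop(im,310,80,100,115,5,"pics/s5c.png")
E
```

```text
clock: 5.9
position: [0.5146, -0.0812, 0.2662]
ee_rot: [0.0, 0.916, 0.401, -0.001]
contact_force: [-0.1, -0.4, -1.7]
width: 0.0238
pos [ 0.5146 -0.0812  0.2662] yaz -42.78 F [-0.11 -0.44 -1.73] w 23.8 t 5.9
delta mm [ 0.7 -0.7  1.2] spin 0.0 q [-0.29  0.18  1.55 -0.    1.41  0.46]
```

View pics/w5.png

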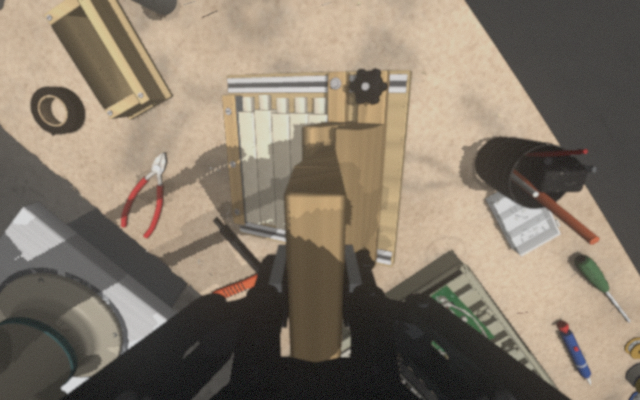

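View pics/s5c.png

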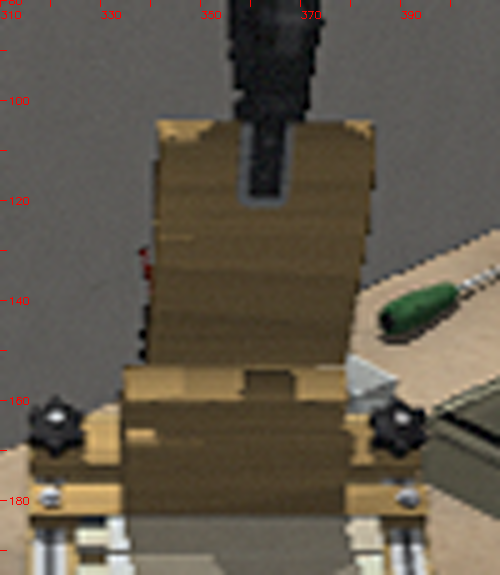

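Run:
```python
from h import *
im=cv2.imread("pics/w5.png");crop(im,270,110,125,100,6,"pics/w5c.png")
m=optics.camera_model("wrist");S=optics.camera_model("scene")
st=manip.get_state();M=q2R(st["ee_rot"]);p=st["position"]
for a in (5.5,12.5):
  for b in(47.5,-47.5):
    q=p+M@np.array([b,a,88])/1e3; print(a,b,q.round(4),proj(m,q).round(1),proj(S,q).round(1))
L=np.array([.527,-.0917,.1515]);x=M[:,0]
for b in(55,0,-55): print("lip",proj(m,L+x*b/1e3).round(1))
```

```text
5.5 47.5 [ 0.5514 -0.0511  0.1789] [321.9 143. ] [338.8 151.4]
5.5 -47.5 [ 0.4867 -0.1207  0.1789] [320.9 255.3] [378.8 151.5]
12.5 47.5 [ 0.5565 -0.0558  0.1789] [331.2 143.1] [338.6 150. ]
12.5 -47.5 [ 0.4919 -0.1255  0.1789] [329.2 255.3] [378.4 150.2]
lip [333.1 127.3]
lip [331.9 190.9]
lip [330.7 246.7]
```

View pics/w5c.png

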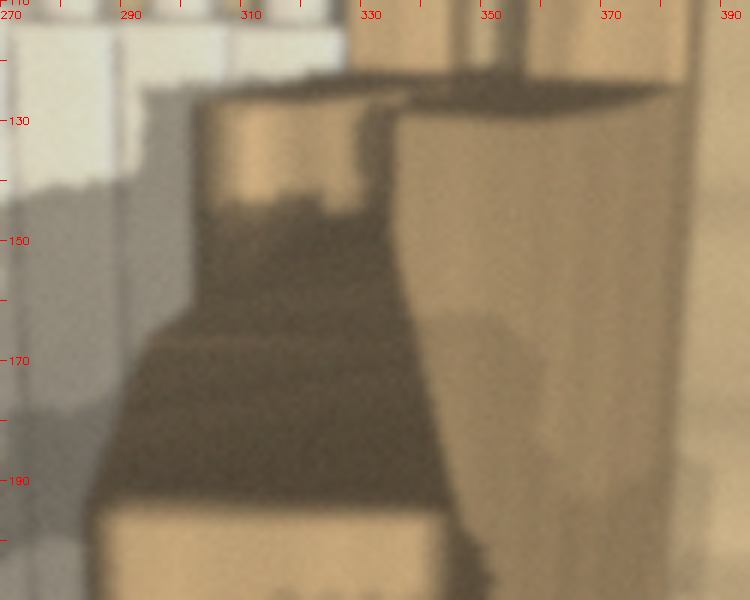

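```bash
python3 -m pendant '[{"gripper":20,"delta_pos":[0,0,15],"spin":0},{"gripper":20,"delta_pos":[0,0,25],"spin":0},{"gripper":20,"delta_pos":[0,0,30],"spin":0},{"gripper":20,"delta_pos":[0,0,32],"spin":0},{"gripper":20,"delta_pos":[0,0,32],"spin":0}]'
python3 - <<'E'
from h import *
cv2.imwrite("pics/w6.png",optics.get_image("wrist"))
im=cv2.imread("pics/w6.png");crop(im,270,110,125,100,6,"pics/w6c.png")
E
```

```text
clock: 6.5
position: [0.5165, -0.0832, 0.245]
ee_rot: [0.004, 0.917, 0.399, 0.004]
contact_force: [-11.1, 1.9, 45.3]
width: 0.0242
```

View pics/w6c.png

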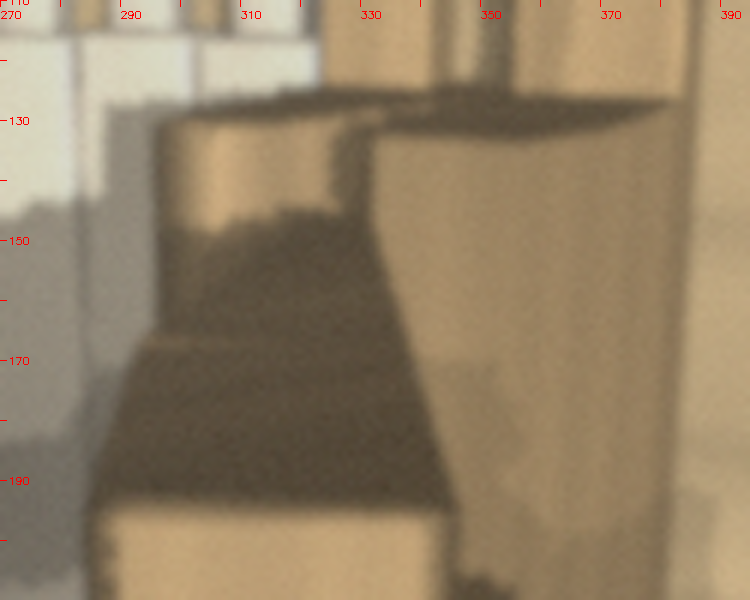

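```bash
python3 -m pendant '[{"gripper":20,"delta_pos":[0,0,-18],"spin":0},{"gripper":20,"delta_pos":[0,-5,-18],"spin":0},{"gripper":20,"delta_pos":[0,-5,-18],"spin":0},{"gripper":20,"delta_pos":[0,-5,-18],"spin":0}]'
python3 - <<'E'
from h import *
to([.5145,-.0802,.265],-42.8)
cv2.imwrite("pics/w7.png",optics.get_image("wrist"))
im=cv2.imread("pics/w7.png");crop(im,270,110,125,100,6,"pics/w7c.png")
m=optics.camera_model("wrist");st=manip.get_state();M=q2R(st["ee_rot"]);p=st["position"]
for a in (-12.5,12.5): print(a,proj(m,p+M@np.array([47.5,a,-32])/1e3).round(1))
for a in (5.5,12.5): print(a,proj(m,p+M@np.array([47.5,a,88])/1e3).round(1))
L=np.array([.527,-.0917,.1515])
for b in(55,0,-55): print("lip",proj(m,L+M[:,0]*b/1e3).round(1))
E
```

```text
clock: 6.95
position: [0.5106, -0.0782, 0.2509]
ee_rot: [-0.001, 0.917, 0.4, -0.001]
contact_force: [0.6, -0.4, -1.1]
width: 0.0242
pos [ 0.5106 -0.0782  0.2509] yaz -42.88 F [ 0.59 -0.44 -1.11] w 24.2 t 6.95
delta mm [  1.2   4.1 -14.1] spin -0.001 q [-0.29  0.18  1.59 -0.    1.38  0.46]
-12.5 [281.3 192.9]
12.5 [346.9 192.9]
5.5 [321.8 143. ]
12.5 [331.2 143.1]
lip [342.  129.4]
lip [340.1 196.7]
lip [338.4 255.2]
```

View pics/w7c.png

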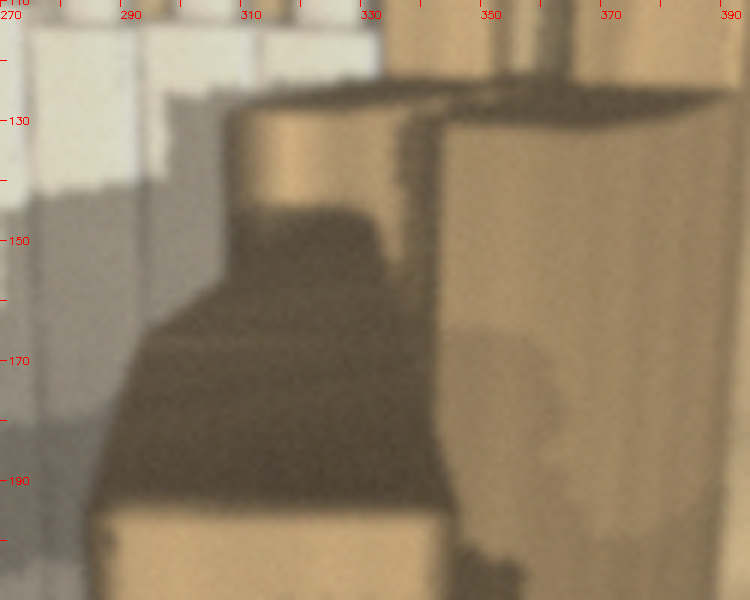

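```bash
python3 -m pendant '[{"gripper":20,"delta_pos":[0,1,6],"spin":0},{"gripper":20,"delta_pos":[0,1,12],"spin":0},{"gripper":20,"delta_pos":[0,1,16],"spin":0},{"gripper":20,"delta_pos":[0,1,18],"spin":0},{"gripper":20,"delta_pos":[0,1,18],"spin":0}]'
```

```text
clock: 7.5
position: [0.5114, -0.0783, 0.2346]
ee_rot: [-0.001, 0.917, 0.4, -0.001]
contact_force: [-3.2, 0.3, 3.4]
width: 0.0242
```

```bash
python3 -m pendant '[{"gripper":20,"delta_pos":[0,0,2],"spin":0},{"gripper":20,"delta_pos":[0,0,4],"spin":0},{"gripper":20,"delta_pos":[0,0,4],"spin":0}]'
python3 - <<'E'
from h import *
to([.5145,-.0802,.265],-42.8)
cv2.imwrite("pics/w8.png",optics.get_image("wrist"))
im=cv2.imread("pics/w8.png");crop(im,270,110,125,100,6,"pics/w8c.png")
E
```

```text
clock: 7.8
position: [0.5129, -0.0793, 0.23]
ee_rot: [0.001, 0.917, 0.4, 0.0]
contact_force: [1.6, -0.8, -1.0]
width: 0.0241
pos [ 0.5129 -0.0793  0.23  ] yaz -42.86 F [ 1.57 -0.76 -1.02] w 24.1 t 7.8
delta mm [  0.4   1.8 -35. ] spin -0.001 q [-0.29  0.19  1.62 -0.    1.33  0.46]
```

View pics/w8c.png

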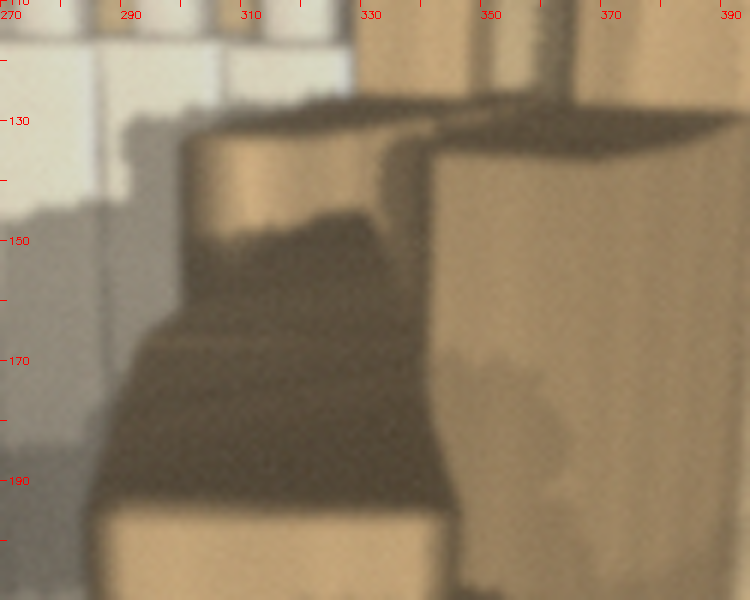

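```bash
python3 -m pendant '[{"gripper":20,"delta_pos":[0,1,3],"spin":0},{"gripper":20,"delta_pos":[0,2,6],"spin":0},{"gripper":20,"delta_pos":[0,3,8],"spin":0},{"gripper":20,"delta_pos":[0,3,8],"spin":0}]'
```

```text
clock: 8.25
position: [0.5158, -0.0816, 0.2246]
ee_rot: [0.002, 0.917, 0.4, 0.002]
contact_force: [-0.8, -0.8, 11.6]
width: 0.024
```

```bash
python3 -m pendant '[{"gripper":30,"delta_pos":[0,0,0],"spin":0},{"gripper":34,"delta_pos":[0,0,0],"spin":0},{"gripper":34,"delta_pos":[0,0,0],"spin":0},{"gripper":34,"delta_pos":[0,0,0],"spin":0}]' 30
python3 - <<'E'
from h import *
cv2.imwrite("pics/w9.png",optics.get_image("wrist"))
cv2.imwrite("pics/s9.png",optics.get_image("scene"))
im=cv2.imread("pics/s9.png");crop(im,310,80,100,115,5,"pics/s9c.png")
E
```

```text
clock: 8.65
position: [0.5139, -0.0808, 0.2216]
ee_rot: [-0.001, 0.917, 0.4, -0.001]
contact_force: [-0.8, -0.4, -0.1]
width: 0.034
```

View pics/w9.png

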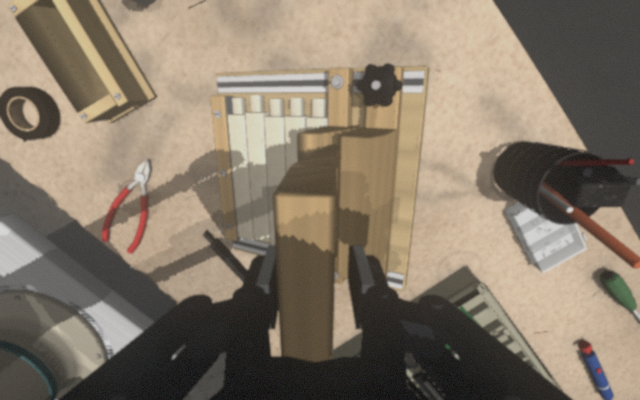

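View pics/s9c.png

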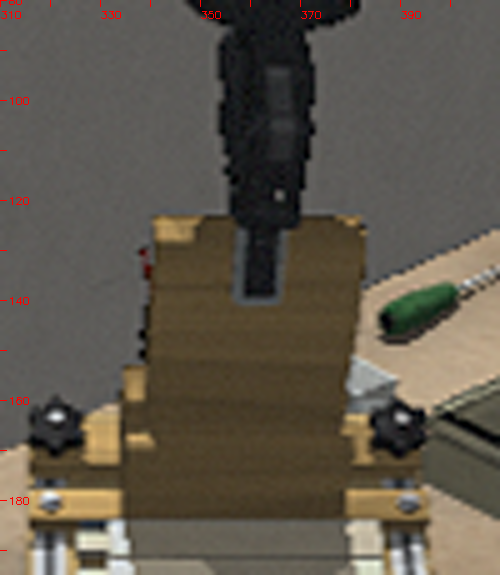

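```bash
python3 -m pendant '[{"gripper":44,"delta_pos":[0,-3,0],"spin":0},{"gripper":50,"delta_pos":[0,-6,0],"spin":0},{"gripper":50,"delta_pos":[0,-9,0],"spin":0},{"gripper":50,"delta_pos":[0,-12,0],"spin":0},{"gripper":50,"delta_pos":[0,-12,0],"spin":0}]'
python3 - <<'E'
from h import *
cv2.imwrite("pics/w10.png",optics.get_image("wrist"))
cv2.imwrite("pics/s10.png",optics.get_image("scene"))
im=cv2.imread("pics/s10.png");crop(im,310,80,100,115,5,"pics/s10c.png")
E
```

```text
clock: 9.25
position: [0.5051, -0.0723, 0.2223]
ee_rot: [-0.0, 0.917, 0.4, -0.0]
contact_force: [-1.3, -0.3, 0.5]
width: 0.0499
```

View pics/w10.png

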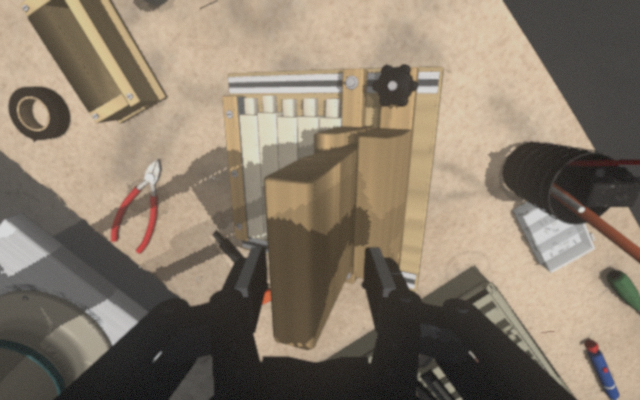

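View pics/s10c.png

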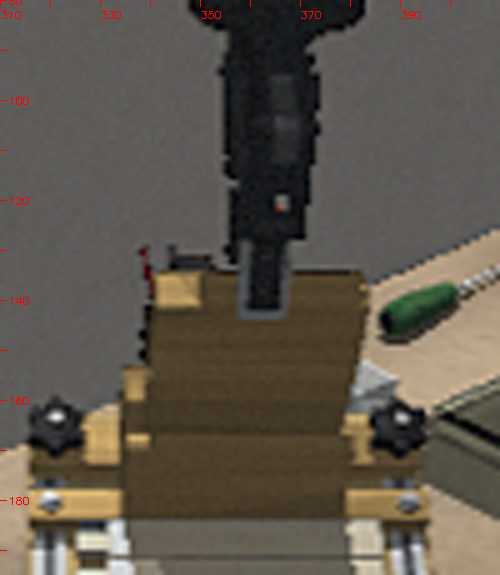

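```bash
python3 -m pendant '[{"gripper":50,"delta_pos":[0,-3,0],"spin":0},{"gripper":50,"delta_pos":[0,-6,0],"spin":0},{"gripper":50,"delta_pos":[0,-9,0],"spin":0},{"gripper":50,"delta_pos":[0,-9,0],"spin":0}]'
python3 - <<'E'
from h import *
cv2.imwrite("pics/w11.png",optics.get_image("wrist"))
cv2.imwrite("pics/s11.png",optics.get_image("scene"))
im=cv2.imread("pics/s11.png");crop(im,310,80,100,115,5,"pics/s11c.png")
E
```

```text
clock: 9.75
position: [0.499, -0.0665, 0.2224]
ee_rot: [0.0, 0.917, 0.4, 0.0]
contact_force: [-0.5, -0.6, -0.6]
width: 0.0501
```

View pics/w11.png

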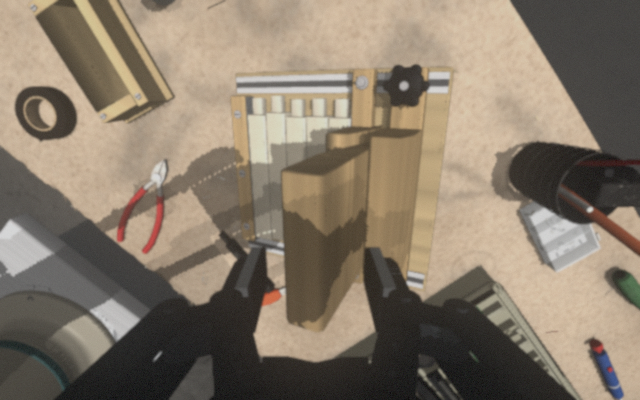

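View pics/s11c.png

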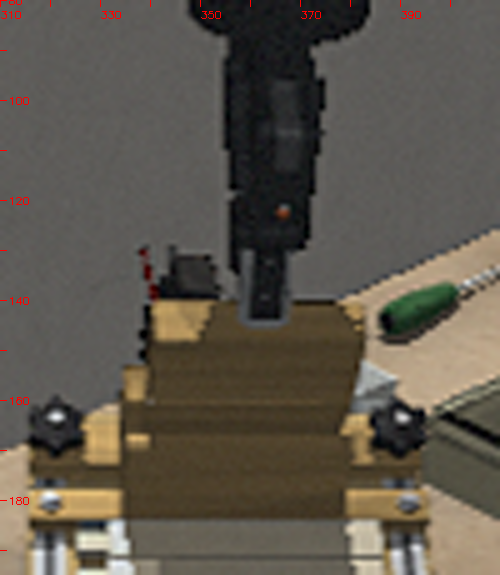

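```bash
python3 -m pendant '[{"gripper":50,"delta_pos":[0,0,-15],"spin":0},{"gripper":50,"delta_pos":[0,0,-40],"spin":0},{"gripper":30,"delta_pos":[0,0,-80],"spin":0},{"gripper":0,"delta_pos":[0,0,-80],"spin":0},{"gripper":0,"delta_pos":[0,0,-80],"spin":0},{"gripper":0,"delta_pos":[0,0,-80],"spin":0}]'
python3 - <<'E'
from h import *
import json
for n in("wrist","scene","top"):
  m=optics.camera_model(n);json.dump({k:np.asarray(v).tolist() for k,v in m.items()},open(f"m12{n}.json","w"))
  cv2.imwrite(f"pics/{n}12.png",optics.get_image(n))
im=cv2.imread("pics/scene12.png");crop(im,310,100,100,95,6,"pics/s12c.png")
im=cv2.imread("pics/wrist12.png");crop(im,230,80,160,180,4,"pics/w12c.png")
E
```

```text
clock: 10.45
position: [0.4985, -0.0666, 0.3012]
ee_rot: [-0.001, 0.917, 0.4, -0.001]
contact_force: [-0.0, -0.4, -0.2]
width: 0.0001
```

View pics/w12c.png

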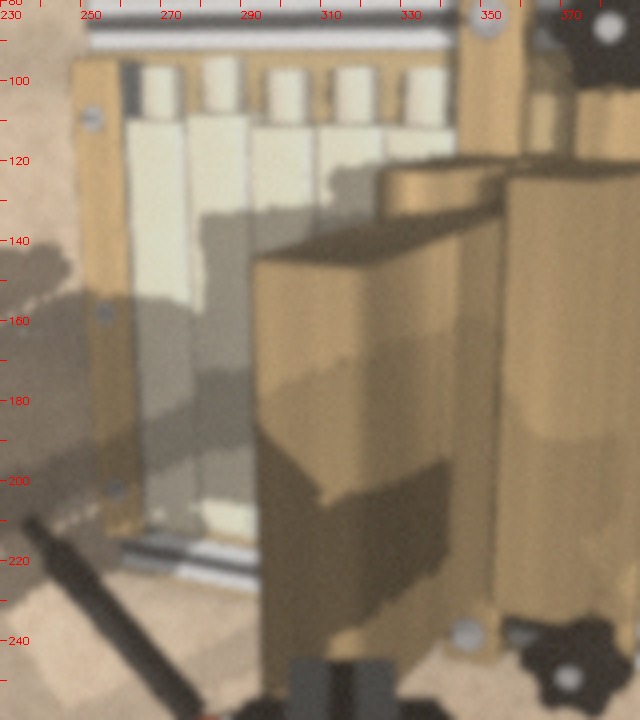

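View pics/s12c.png

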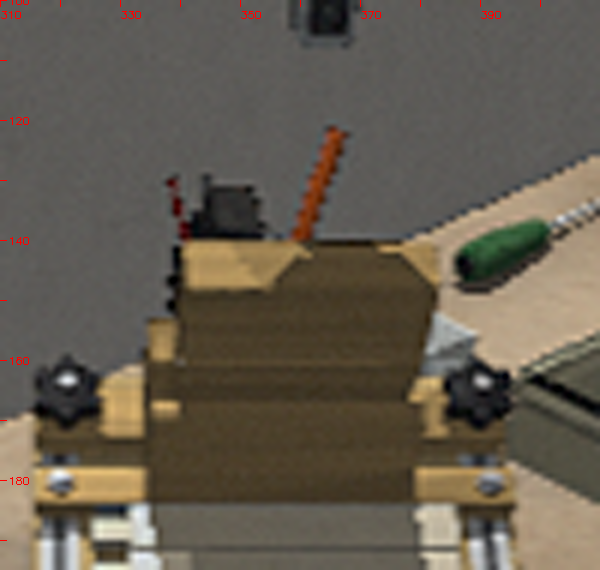

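Run:
```python
from h import *
import json
np.set_printoptions(precision=4,suppress=True)
W=json.load(open("m12wrist.json"));S=json.load(open("m12scene.json"))
f,e=tri([ray(W,293,144.5),ray(S,339.8,148)]);r,e2=tri([ray(W,319.5,146),ray(S,340.5,140.3)])
print(f,e[0],r,e2[0],r-f,np.linalg.norm(r-f))
az=np.radians(-42.8);h=np.array([np.cos(az),np.sin(az),0]);y=np.array([-h[1],h[0],0])
c,s=np.cos(np.radians(25)),np.sin(np.radians(25));X=h*c+np.array([0,0,s]);Z=-h*s+np.array([0,0,c])
L=np.array([.527,-.0917,.1515])
for p in(f,r): q=p-L;print((q@X).round(4),(q@y).round(4),(q@Z).round(4))
print(np.degrees(np.arctan2((r-f)[2],(r-f)@h)))
mid=L+(Z*.07)-X*.0125; print("target top centre if top 70 over lips",mid)
to(mid,-42.8)
```

```text
[ 0.5185 -0.0209  0.2097] 0.0013280013810866482 [ 0.5325 -0.0352  0.2189] 1.8138823329728127e-05 [ 0.014  -0.0143  0.0092] 0.022061911350527853
-0.0247 0.0462 0.0758
-0.0027 0.0452 0.0756
24.567162340044355
target top centre if top 70 over lips [ 0.497  -0.0639  0.2097]
pos [ 0.4985 -0.0666  0.301 ] yaz -42.86 F [ 0.32 -0.24  0.27] w -0.3 t 10.6
delta mm [ 1.1 -2.8 91.3] spin -0.001 q [-0.27  0.13  1.52 -0.    1.49  0.48]
```

```bash
python3 -m pendant '[{"gripper":0,"delta_pos":[-1,-18,20],"spin":0},{"gripper":0,"delta_pos":[-1,-18,60],"spin":0},{"gripper":0,"delta_pos":[-1,-18,76],"spin":0},{"gripper":0,"delta_pos":[-1,-18,76],"spin":0},{"gripper":0,"delta_pos":[-1,-18,76],"spin":0}]' 60
python3 - <<'E'
from h import *
cv2.imwrite("pics/w13.png",optics.get_image("wrist"))
cv2.imwrite("pics/s13.png",optics.get_image("scene"))
im=cv2.imread("pics/s13.png");crop(im,310,100,100,95,6,"pics/s13c.png")
E
```

```text
clock: 11.1
position: [0.4854, -0.0553, 0.2263]
ee_rot: [-0.0, 0.917, 0.4, -0.0]
contact_force: [-0.2, 0.2, -0.4]
width: 0.0001
```

View pics/w13.png

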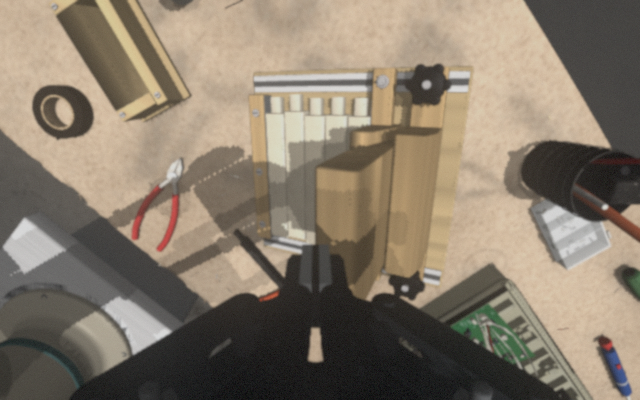

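View pics/s13c.png

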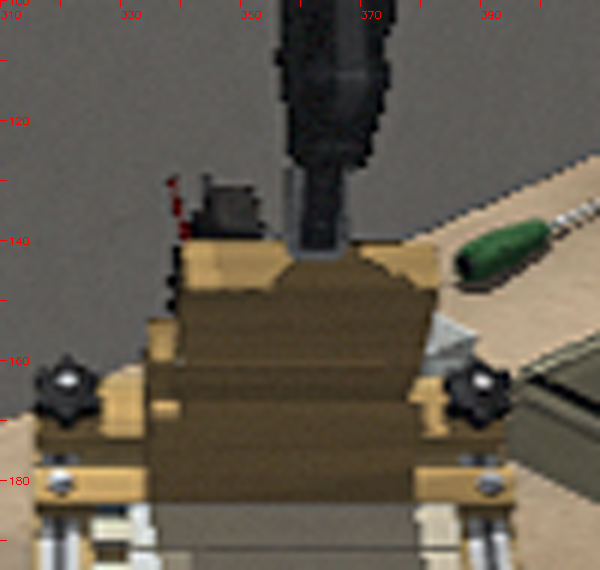

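```bash
python3 -m pendant '[{"gripper":0,"delta_pos":[0,1.7,3.6],"spin":0},{"gripper":0,"delta_pos":[0,3.4,7.3],"spin":0},{"gripper":0,"delta_pos":[0,3.8,8.2],"spin":0},{"gripper":0,"delta_pos":[0,3.8,8.2],"spin":0}]'
```

```text
clock: 11.6
position: [0.4885, -0.058, 0.2187]
ee_rot: [0.0, 0.917, 0.4, 0.001]
contact_force: [0.1, 0.9, 3.2]
width: -0.0003
```

Contact begins (about 3 N). Continue in small diagonal steps.

```bash
python3 -m pendant '[{"gripper":0,"delta_pos":[0,0.4,0.9],"spin":0},{"gripper":0,"delta_pos":[0,0.6,1.4],"spin":0},{"gripper":0,"delta_pos":[0,0.6,1.4],"spin":0},{"gripper":0,"delta_pos":[0,0.6,1.4],"spin":0}]'
```

```text
clock: 12.0
position: [0.4887, -0.058, 0.2184]
ee_rot: [0.0, 0.917, 0.4, 0.001]
contact_force: [-2.1, 0.9, 10.0]
width: 0.0001
```

```bash
python3 -m pendant '[{"gripper":0,"delta_pos":[0,0.4,0.9],"spin":0},{"gripper":0,"delta_pos":[0,0.4,0.9],"spin":0},{"gripper":0,"delta_pos":[0,0.4,0.9],"spin":0}]'
```

```text
clock: 12.3
position: [0.4888, -0.0581, 0.2182]
ee_rot: [0.0, 0.917, 0.4, 0.001]
contact_force: [-4.1, 2.0, 14.4]
width: -0.0002
```

```bash
python3 -m pendant '[{"gripper":0,"delta_pos":[0,0.1,0.2],"spin":0},{"gripper":0,"delta_pos":[0,0.1,0.2],"spin":0},{"gripper":0,"delta_pos":[0,0.1,0.2],"spin":0}]'
```

```text
clock: 12.6
position: [0.4888, -0.0581, 0.2182]
ee_rot: [0.0, 0.917, 0.4, 0.001]
contact_force: [-4.5, 2.6, 15.1]
width: -0.0003
```

```bash
python3 -m pendant '[{"gripper":0,"delta_pos":[0,-1,-2],"spin":0},{"gripper":0,"delta_pos":[0,-4,-8],"spin":0},{"gripper":0,"delta_pos":[0,-10,-40],"spin":0},{"gripper":0,"delta_pos":[0,-10,-80],"spin":0},{"gripper":0,"delta_pos":[0,-10,-80],"spin":0},{"gripper":0,"delta_pos":[0,-10,-80],"spin":0}]'
python3 - <<'E'
from h import *
import json
W=optics.camera_model("wrist");json.dump({k:np.asarray(v).tolist() for k,v in W.items()},open("m14.json","w"))
cv2.imwrite("pics/w14.png",optics.get_image("wrist"))
cv2.imwrite("pics/s14.png",optics.get_image("scene"))
cv2.imwrite("pics/t14.png",optics.get_image("top"))
im=cv2.imread("pics/s14.png");crop(im,310,100,100,95,6,"pics/s14c.png")
im=cv2.imread("pics/w14.png");crop(im,250,80,160,180,4,"pics/w14c.png")
E
```

```text
clock: 13.2
position: [0.4818, -0.0518, 0.2962]
ee_rot: [0.001, 0.917, 0.4, 0.001]
contact_force: [0.0, -0.1, -0.3]
width: -0.0001
```

View pics/w14c.png

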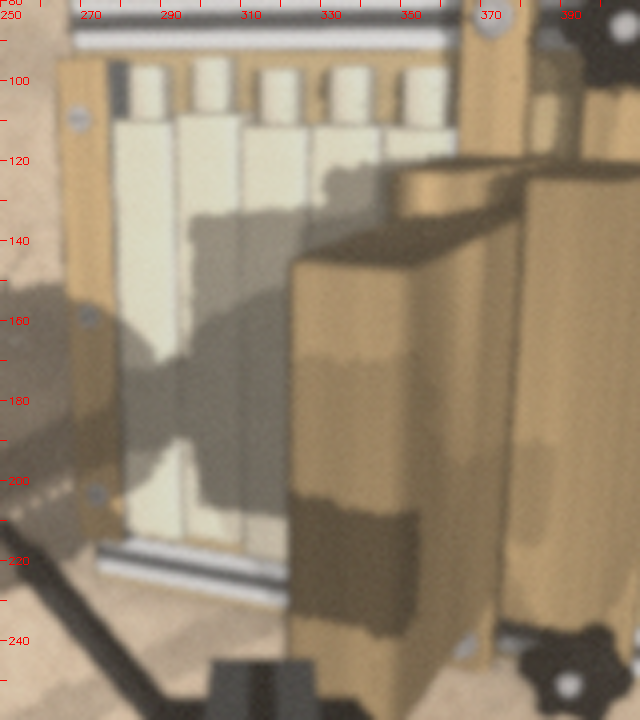

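View pics/s14c.png

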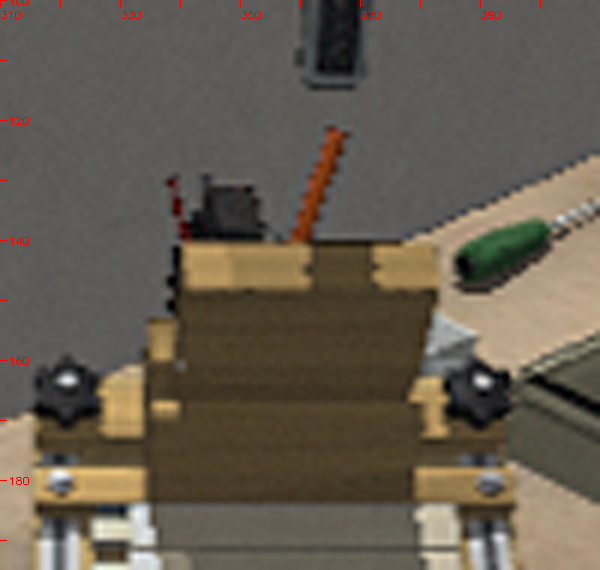

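View pics/t14.png

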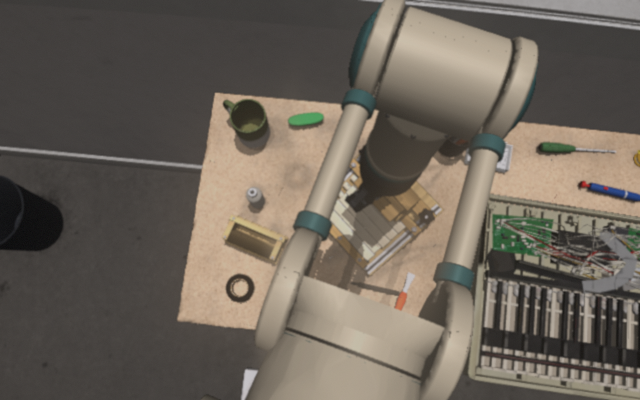

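```bash
python3 -m pendant '[{"gripper":0,"delta_pos":[0,1,40],"spin":0},{"gripper":0,"delta_pos":[0,6,70],"spin":0},{"gripper":0,"delta_pos":[0,8.5,76],"spin":0},{"gripper":0,"delta_pos":[0,9.5,79],"spin":0},{"gripper":0,"delta_pos":[0,10,80],"spin":0},{"gripper":0,"delta_pos":[0,10,80],"spin":0},{"gripper":0,"delta_pos":[0,10,80],"spin":0}]'
```

```text
clock: 14.05
position: [0.4842, -0.0564, 0.2161]
ee_rot: [-0.004, 0.917, 0.4, -0.004]
contact_force: [-10.4, 5.7, 9.3]
width: -0.0003
```

```bash
python3 -m pendant '[{"gripper":0,"delta_pos":[0,-3,0],"spin":0},{"gripper":0,"delta_pos":[0,-6,-5],"spin":0},{"gripper":0,"delta_pos":[0,-6,-30],"spin":0},{"gripper":0,"delta_pos":[0,-6,-30],"spin":0},{"gripper":0,"delta_pos":[0,-6,-30],"spin":0}]'
python3 - <<'E'
from h import *
to([.4888,-.0581,.2182],-42.8)
cv2.imwrite("pics/w15.png",optics.get_image("wrist"))
cv2.imwrite("pics/s15.png",optics.get_image("scene"))
im=cv2.imread("pics/s15.png");crop(im,310,100,100,95,6,"pics/s15c.png")
im=cv2.imread("pics/w15.png");crop(im,250,80,160,180,4,"pics/w15c.png")
E
```

```text
clock: 14.55
position: [0.485, -0.0546, 0.246]
ee_rot: [0.001, 0.917, 0.4, 0.001]
contact_force: [-0.2, -0.7, 0.0]
width: -0.0
pos [ 0.485  -0.0546  0.246 ] yaz -42.86 F [-0.16 -0.69  0.04] w -0.0 t 14.55
delta mm [-0.   5.1 27.8] spin -0.001 q [-0.25  0.13  1.65 -0.    1.35  0.49]
```

View pics/w15c.png

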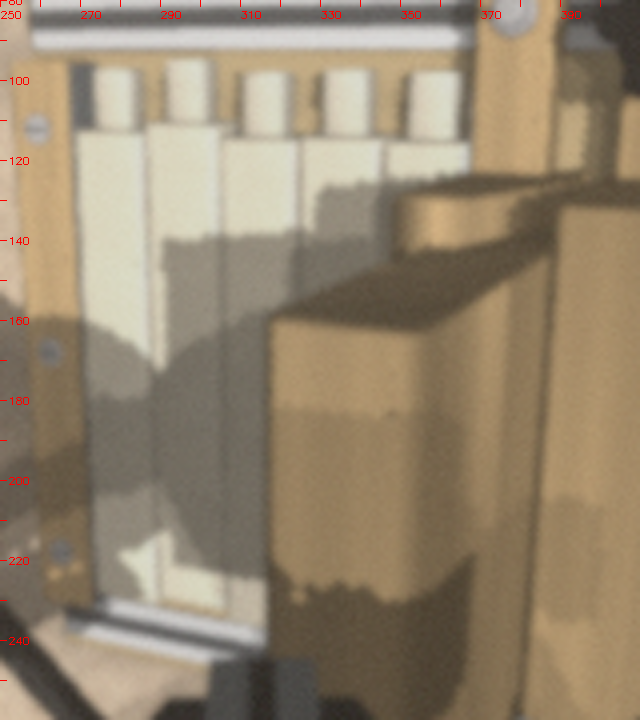

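View pics/s15c.png

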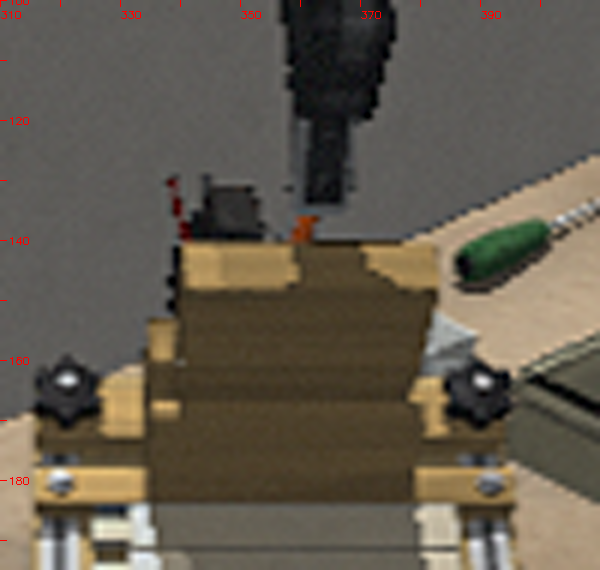

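```bash
python3 -m pendant '[{"gripper":0,"delta_pos":[0,4,0],"spin":0},{"gripper":0,"delta_pos":[0,4,18],"spin":0},{"gripper":0,"delta_pos":[0,4,18],"spin":0},{"gripper":0,"delta_pos":[0,6,22],"spin":0},{"gripper":0,"delta_pos":[0,7.5,25],"spin":0},{"gripper":0,"delta_pos":[0,8,26.5],"spin":0},{"gripper":0,"delta_pos":[0,8,26.5],"spin":0}]'
```

```text
clock: 15.35
position: [0.4906, -0.06, 0.2199]
ee_rot: [0.0, 0.917, 0.4, 0.0]
contact_force: [-1.0, 0.8, 1.8]
width: -0.0002
```

```bash
python3 -m pendant '[{"gripper":0,"delta_pos":[0,0.5,1],"spin":0},{"gripper":0,"delta_pos":[0,0.9,2],"spin":0},{"gripper":0,"delta_pos":[0,1.2,2.7],"spin":0},{"gripper":0,"delta_pos":[0,1.2,2.7],"spin":0},{"gripper":0,"delta_pos":[0,1.2,2.7],"spin":0}]'
```

```text
clock: 15.85
position: [0.4909, -0.0602, 0.2194]
ee_rot: [0.0, 0.917, 0.4, 0.001]
contact_force: [-5.3, 2.2, 16.2]
width: -0.0003
```

```bash
python3 -m pendant '[{"gripper":0,"delta_pos":[0,0.2,0.5],"spin":0},{"gripper":0,"delta_pos":[0,0.2,0.5],"spin":0},{"gripper":0,"delta_pos":[0,0.2,0.5],"spin":0}]'; python3 -m pendant '[{"gripper":0,"delta_pos":[0,-0.5,-1],"spin":0},{"gripper":0,"delta_pos":[0,-1.5,-3],"spin":0},{"gripper":0,"delta_pos":[0,-4,-8],"spin":0},{"gripper":0,"delta_pos":[0,-15,-40],"spin":0},{"gripper":0,"delta_pos":[0,-15,-80],"spin":0},{"gripper":0,"delta_pos":[0,-15,-80],"spin":0},{"gripper":0,"delta_pos":[0,-15,-80],"spin":0}]'
python3 - <<'E'
from h import *
np.set_printoptions(precision=4,suppress=True)
W=optics.camera_model("wrist");S=optics.camera_model("scene")
cv2.imwrite("pics/w16.png",optics.get_image("wrist"))
cv2.imwrite("pics/s16.png",optics.get_image("scene"))
cv2.imwrite("pics/t16.png",optics.get_image("top"))
im=cv2.imread("pics/s16.png");crop(im,310,100,100,95,6,"pics/s16c.png")
im=cv2.imread("pics/w16.png");crop(im,250,80,160,180,4,"pics/w16c.png")
import json;json.dump({k:np.asarray(v).tolist() for k,v in W.items()},open("m16.json","w"))
E
```

```text
clock: 16.15
position: [0.4909, -0.0602, 0.2193]
ee_rot: [0.0, 0.917, 0.4, 0.001]
contact_force: [-6.7, 3.0, 19.4]
width: 0.0
clock: 16.85
position: [0.4808, -0.0507, 0.2966]
ee_rot: [0.001, 0.917, 0.4, 0.001]
contact_force: [0.0, -0.1, -0.4]
width: -0.0
```

View pics/w16c.png

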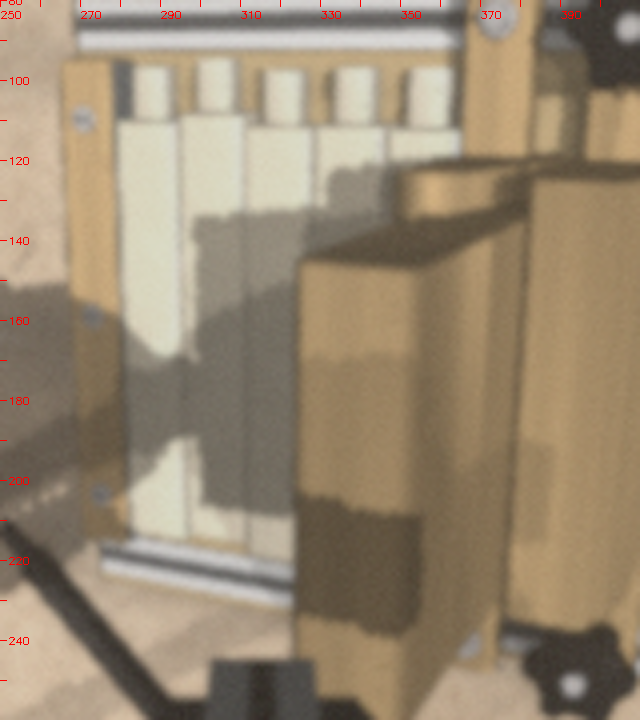

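View pics/s16c.png

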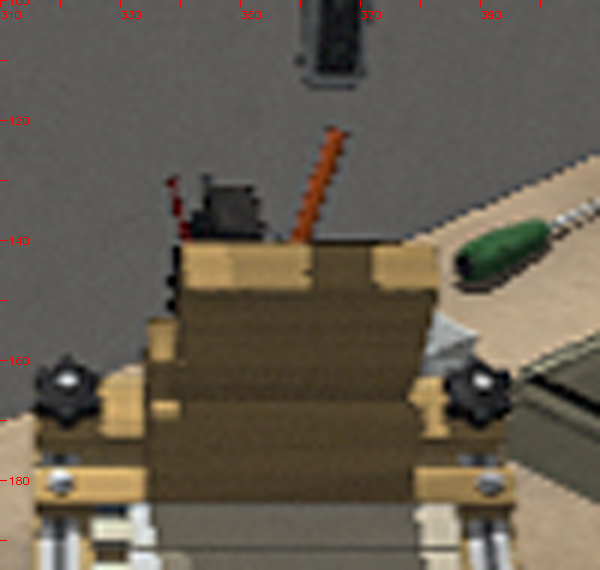

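Run:
```python
from h import *
import json
np.set_printoptions(precision=4,suppress=True)
W=json.load(open("m16.json"));S=optics.camera_model("scene")
f,e=tri([ray(W,322.5,145),ray(S,339.8,148)]);r,e2=tri([ray(W,351,146),ray(S,340.5,140.3)])
az=np.radians(-42.8);h=np.array([np.cos(az),np.sin(az),0]);y=np.array([-h[1],h[0],0])
c,s=np.cos(np.radians(25)),np.sin(np.radians(25));X=h*c+np.array([0,0,s]);Z=-h*s+np.array([0,0,c])
L=np.array([.527,-.0917,.1515])
for p in(f,r): q=p-L;print((q@X).round(4),(q@y).round(4),(q@Z).round(4),e[0],e2[0])
print(np.degrees(np.arctan2((r-f)[2],(r-f)@h)))
```

```text
-0.0255 0.0463 0.0768 0.0012562573893909296 0.00028235711023908913
-0.0034 0.0455 0.0764 0.0012562573893909296 0.00028235711023908913
24.044900319116504
```

```bash
python3 -c "
from rig import ticket; print(ticket.sign_off())"
```

```text
the job is handed in; nothing more can be done
None
```

The wedge is jammed in the gap and released, and I handed the job in after about 17 s of robot time. I could not read the contact forces on the jaw, stop and keys, so whether each is over 6 N is inferred from how firmly the wedge resisted the press.

**What I did:**
- I drew the wedge out of its holder and lowered its thin end vertically into the gap. The tool cannot tilt, so I opened the fingers into a loose cage and moved it down the slope. The wedge leaned over to match the desk and slid down the jaw's face.
- With the fingers shut, I pressed on its free top along its length, first to about 16 N and then to about 20 N. It barely moved (about 0.5 mm), so I judged it jammed. Then I pulled clear.

**Last checks:**
- **Angle:** the wedge leans 24 to 24.6° from vertical, against the desk's 25°.
- **Depth:** the thin end is about 43 mm below the lips, where at least 25 mm is needed.
- **Sideways position:** it is about 2 mm off the middle of the end stop.
- **Clearance:** the force on the tool was about zero after I withdrew. The glue bottle was still standing in the last picture I viewed from above, taken before the second press.

**What went wrong or disagreed:**
- The first insertion landed on top of the end stop, with about 45 N on the tool. I lifted and shifted 5 mm.
- One later press went in at the wedge's low edge with about 11 N sideways. I backed off, and the pictures show the wedge did not move.
- The flat face measured 2.7 to 3.4 mm from the lip, close to the 4 mm limit. The wedge's thickness also measured about 3 mm short in the same views, so part of this is likely camera error, but I did not confirm it further.
- The second press was above the suggested 12 to 16 N. At the stated ratio it should still be far below the 60 N that crushes the keys.

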